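# Reset the priming rack for the long struts and load them

## Task

The priming rack is still set for the short struts. Put the last short strut, still lying on the rack, back in the crate; then loosen both wing knobs, slide the movable rail until its pointer stands on the line of the setting tag, and tighten both knobs fully again. Then find every long strut in the crate and lay each one lengthwise across the two rails, in its own facing pair of notches and about centred between the rails; leave the short struts and the corner piece in the crate and do not disturb the other things on the bench.

Things in the scene. Friction and masses are not known exactly. Their poses are not given: they have to be found in the camera images.
- rack: priming rack, fixed to the bench: plywood base 300 x 304 mm, 12 mm thick, with two parallel notched wooden rails (12 mm thick, 250 mm long) along its y. Origin under the middle of the base on the bench top; x points away from the robot side, z up; turned up to 0.15 rad. A strut lies along x in facing notches of both rails; its centre is then 64 mm above the bench.
- fixed_rail_top (a point): top of the middle tongue of the fixed rail, the one farther from the robot: centre plane at rack x = +120 mm, top 72 mm above the bench. Both rails have four notches open upward, 34 mm wide, centred at rack y = -90, -30, +30 and +90 mm, their floors 52 mm above the bench; tongues between them rise to 72 mm.
- rail (a joint): movable rail nearer the robot, on a 5 mm aluminium foot plate reaching 140 mm from it towards the robot, with two slots round the clamping studs. Value in m: 0 = centre plane at rack x = +50 mm; grows to 0.050 as it slides towards the robot (rack -x), away from the fixed rail. About 4 N moves it when both knobs are loose; while either is tight it is clamped: do not force it.
- rail_top (a point): top of the movable rail's middle tongue, on the rail's centre plane, 72 mm above the bench; moves with the rail. The tongue is 26 mm wide (y), 12 mm thick (x), and the wall goes on below it to 17 mm above the bench, so it can be gripped here from above across its thickness.
- pointer (a point): tip of the small dark pointer at the rail's left (rack +y) end, on the rail's centre plane. Moves with the rail.
- setting_tag: small white tag 44 x 22 mm, fixed on the rack's base beside the pointer, with one black line across its middle: the setting mark for the long struts. Origin on the line, axes as the rack's: the rail is at the mark when the pointer is at x = 0 in this frame.
- knob_a (a joint): turn of the left wing knob in rad: 0 = loose stop, grows clockwise seen from above, 1.4 = tight stop. The bar's long direction stands at (0.7 minus this value) rad from the rack's x axis, counterclockwise positive. It turns stiffly (about 0.12 N m, slightly more when tight) and stays where left. It starts to clamp at about 0.7; tight is above 1.15, loose below 0.6.
- knob_a_mid (a point): middle of the left wing knob, on its upright axis, 42 mm above the bench (rack x = -70, y = +90 mm). The knob is a black bar 64 mm long and 14 mm thick, from 22 to 54 mm above the bench, on a stud through the left slot.
- knob_b (a joint): turn of the right wing knob: as knob_a.
- knob_b_mid (a point): middle of the right wing knob (rack x = -70, y = -90 mm): as knob_a_mid.
- crate: shallow cardboard crate, fixed, outside 360 (x) x 292 (y) x 50 mm high, walls and floor 5 mm thick, with struts and other printed parts lying about in one layer. Origin under its middle on the bench; may be turned up to 0.1 rad.
- short_1: printed grey plastic strut, square box section 24 x 24 mm, 80 mm long, about 34 g. Origin at its centre, x along its length. It starts lying on the crate's floor, where it slides easily; stays there.
- short_2: as short_1.
- short_3: as short_1, but it starts lying across both rails of the rack, in the facing notches at rack y = -30 mm; there is free floor in the crate for it.
- elbow: printed grey plastic corner piece, L of 24 mm square section lying flat, 60 mm long (its x) and 44 mm wide (its y) over all, in the crate; stays there. Origin at its centre.
- spray_can: spray can, 52 mm across, 170 mm tall, standing beside the rack; leave alone. Origin at its foot.
- glue_bottle: white bottle, 48 mm across, 130 mm tall, standing behind the work; leave alone. Origin at its foot.
- spool: filament spool lying flat, 130 mm across, 52 mm high; leave alone. Origin at its underside.
- long_1: printed grey plastic strut, square box section 24 x 24 mm, 150 mm long, about 60 g. Origin at its centre, x along its length. It starts lying on the crate's floor, where it slides easily (absent in some starts: None).
- long_2: as long_1 (may be absent).
- long_3: as long_1 (may be absent).
- long_4: as long_1 (may be absent).
There are look-alikes about, which are no part of the job. Leave any red or yellow look-alike of the long_3 alone.

How it is judged:
On the way, in this order (a step that is already met when the one before it is completed fails the run):
1. the short strut that lay on the rack is back in the crate (x of short_3 in the frame of crate between -0.175 and 0.175 m and y of short_3 in the frame of crate between -0.141 and 0.141 m and z of short_3 in the frame of crate below 0.05 m), for 0.2 s.
2. with both knobs loose (below 0.6 rad), the rail's pointer stands on the tag's line (within 4 mm) (x of pointer in the frame of setting_tag between -0.004 and 0.004 m and value of joint each of knob_a, knob_b below 0.6 rad), for 0.2 s.
3. both knobs are tight (above 1.15 rad) with the pointer still on the line (within 4 mm) (x of pointer in the frame of setting_tag between -0.004 and 0.004 m and value of joint each of knob_a, knob_b above 1.15 rad), for 0.2 s.
4. every long strut present lies across both rails in its notches (z of long_1 in the frame of rack between 0.059 and 0.069 m and angle between long_1's own x axis and vertical between 1.51 and 1.63 rad and x of long_1 in the frame of rail_top between 0.025 and 0.068 m and x of long_1 in the frame of rack between 0.052 and 0.095 m and angle between the x axis of each of long_1, long_2, long_3, long_4 and the x axis of rack, either way round below 0.2 rad and z of long_2 in the frame of rack between 0.059 and 0.069 m and angle between long_2's own x axis and vertical between 1.51 and 1.63 rad and x of long_2 in the frame of rail_top between 0.025 and 0.068 m and x of long_2 in the frame of rack between 0.052 and 0.095 m and z of long_3 in the frame of rack between 0.059 and 0.069 m and angle between long_3's own x axis and vertical between 1.51 and 1.63 rad and x of long_3 in the frame of rail_top between 0.025 and 0.068 m and x of long_3 in the frame of rack between 0.052 and 0.095 m and z of long_4 in the frame of rack between 0.059 and 0.069 m and angle between long_4's own x axis and vertical between 1.51 and 1.63 rad and x of long_4 in the frame of rail_top between 0.025 and 0.068 m and x of long_4 in the frame of rack between 0.052 and 0.095 m), for 0.2 s.
At the end, for the whole second after the job is handed in: Pointer within 4 mm of the line, both knobs above 1.15 rad; each long strut present at rest and level in facing notches (centre 59-69 mm high, within 0.2 rad of rack x), its centre 25-68 mm from each rail's centre plane; short struts and corner piece in the crate (all of step 1 and all of step 3 and all of step 4 and x of short_1 in the frame of crate between -0.175 and 0.175 m and y of short_1 in the frame of crate between -0.141 and 0.141 m and z of each of short_1, short_2, elbow in the frame of crate below 0.05 m and x of short_2 in the frame of crate between -0.175 and 0.175 m and y of short_2 in the frame of crate between -0.141 and 0.141 m and x of elbow in the frame of crate between -0.175 and 0.175 m and y of elbow in the frame of crate between -0.141 and 0.141 m and linear speed of each of long_1, long_2, long_3, long_4 below 0.02 m/s); the robot touches nothing.
It fails at once if a bystander (spray can, glue bottle, spool) is moved more than 30 mm (distance of any of spray_can, glue_bottle, spool from where it was at the start of the episode above 0.03 m).
Of long_1, long_2, long_3, long_4 only 2 to 4 are there at a start; the rules pass over those that are not, and their reading is None.
At some moment in a run one of long_1, long_2, long_3, long_4 may be knocked a few centimetres aside while the robot is not near it.
Once in a run the grip may slacken for a moment while it holds something.
It also fails if it takes over 210 s, if anything falls off the work surface, if the arm or the gripper's body presses on something with over 40 N, if the wrist force passes 120 N, or if a joint passes its speed limit or range.

## Robot

A 7-joint arm with a two-finger parallel gripper is mounted at the origin on the work surface. World frame = base frame: x ahead of the robot, y to its left, z up, the work surface at z = 0. Lengths are in m, angles in rad, forces in N, time in s.
With the tool pointing down it reaches from about 0.4 to 0.925 m from the base axis. Payload 4.1 kg.
Tool frame: the origin (TCP) lies midway between the tips of the shut fingers; the grasp point (between the pads) lies ctrl.hold_point_z behind it (ctrl.hold_point_z is the distance from the TCP to the grasp point, in m); z points along the fingers, y is the line along which they close (so a half turn about z gives the same grasp; the last joint's range is limited). The gripper opens to 85 mm and grips with 20 to 120 N. Pads are 22 mm wide; open, the fingers measure 114 mm over their backs; the gripper's body (76 mm by 85 mm) begins 54 mm behind the grasp point. The pads swing forward as they close: fully open they stand 13 mm farther back than shut.
Start: joints at [1.048, 0.398, 0.045, 1.537, -0.019, 1.207, -0.051], TCP at [0.267, -0.593, 0.209] pointing down, gripper open.
Joint ranges: [-2.82, 2.82], [-0.49, 2.23], [-1.37, 1.46], [0, 2.46], [-1.36, 4.5], [0.23, 2], [-2.94, 2.94]. Speed limits (rad/s): [2.57, 2.57, 3.14, 3.14, 3.14, 3.14, 3.14].

## Interface

Orientations are given as a unit quaternion [x, y, z, w].
In Python, from cell import ctrl gives the robot as it stands. The module is installed in compiled form; this text tells all that it offers.
- The arm moves only by the shell command python3 -m jog 'ROWS' [OPENING] [FORCE]. ROWS is JSON, a list of rows, each a list of 6 numbers: the shift along the tool's x, y, z normalised to -1 to 1, where 1 is 400 mm, then the turn, a rotation vector about the tool's x, y, z normalised to -1 to 1, where 1 is 1.5 rad. In form: [[dx, dy, dz, wx, wy, wz], ...]. A call has 1 to 12 rows; each row is the pose to reach, as a shift and turn from the pose commanded when the call began, along the tool's axes at that moment; what a row does not reach only later rows make up. A row lasts 1/10 s, in which the tool goes at most 50 mm and 8.59 degrees, less where a joint would pass 70% of its speed; a pose out of reach is approached as far as the arm can. A call with a number of a shift or a turn outside -1 to 1 is refused whole. A call with a gripper value outside its range is refused whole. OPENING is the gripper's target within -1 to 1 (fully open at 1, half-way at 0, shut at -1), set as the call begins (- or left out, the last holds). The fingers move at their own pace and stop on an object; FORCE is the grip in N (left out, the last holds). Time passes only in rows, so rows that repeat a pose let the fingers close. It gives the time, the measured TCP pose, the force, the opening and the grip force at its end, in the units of the state.
- ctrl.read_state(): the state, without advancing time (a new reading comes with each control period).
- ctrl.snapshot(name): name is "side" or "top"; returns (picture, depth): 420x560x3 uint8, red, green, blue; 420x560 float32, m along the optical axis (not along the pixel's ray), 0 where there is no reading.
- ctrl.calibration(name): a dict with "fx", "fy", "cx", "cy" (pixels), "dist" ([k1, k2, p1, p2, k3] as OpenCV has them; the pictures are not rectified), "rvec" (rotation vector, rad) and "tvec" (3), from world to camera coordinates, as OpenCV has them. Camera axes: x right, y down, z forward; pixel columns grow to the right and rows downward; lengths in m; the calibration is good to about 2 mm. A picture is of the moment at which its call begins. calibration takes no time and is no camera call.
- ctrl.finish_job(): hands the job in; it is judged then, once.
The state is a dict: "clock": time; "joint_positions": joint angles; "dq": joint speeds; "effort": joint torques, N m; "ee_pos": TCP position; "ee_rot": TCP orientation; "contact_force": force on the tool from outside, world axes, zero at the start; "ft_torque": the same for the moment, N m; "grip_width": finger opening in m; "gripper_force": force on a finger pad.
Only numpy, scipy, OpenCV 4.12 (cv2) and the standard library are available. Lean on these libraries where they do the work, as an engineer would, in place of code of your own. Each camera call takes 0.05 s, during which the arm holds its last target. There are 200 camera calls.

## Working session

There is one attempt and no reset: what is moved stays moved. The work goes in short steps, Python scripts to look and compute and a shell command to move; the robot and the scene stay as the last step left them, time stands still between calls to the robot, and variables do not carry over. Pictures are saved under pics/ and viewed, at most 14 in all, crops included, and the job is handed in when it is done.

```bash
mkdir -p pics
cat > h.py <<'E'
import numpy as np,cv2
from cell import ctrl
from scipy.spatial.transform import Rotation as R
def cal(n):
    c=ctrl.calibration(n);K=np.array([[c['fx'],0,c['cx']],[0,c['fy'],c['cy']],[0,0,1.]])
    return K,np.array(c['dist'],float),cv2.Rodrigues(np.array(c['rvec'],float))[0],np.array(c['tvec'],float).ravel()
def snap(n,f=None):
    p,d=ctrl.snapshot(n)
    if f: cv2.imwrite('pics/'+f,p[:,:,::-1])
    return p,d
def rays(n,uv):
    K,D,Rm,t=cal(n);x=cv2.undistortPoints(np.array(uv,float).reshape(-1,1,2),K,D).reshape(-1,2)
    return np.c_[x,np.ones(len(x))],Rm,t
def cloud(n,d):
    h,w=d.shape;v,u=np.mgrid[:h,:w]
    r,Rm,t=rays(n,np.c_[u.ravel(),v.ravel()])
    P=(r*d.ravel()[:,None]-t)@Rm
    P[d.ravel()==0]=np.nan
    return P.reshape(h,w,3)
def onz(n,uv,z):
    r,Rm,t=rays(n,uv);c=-Rm.T@t;dd=r@Rm
    return c+dd*((z-c[2])/dd[:,2])[:,None]
def proj(n,P):
    K,D,Rm,t=cal(n);return cv2.projectPoints(np.array(P,float).reshape(-1,3),Rm,t,K,D)[0].reshape(-1,2)
def st():
    s=ctrl.read_state();return s
E
python3 - <<'E'
from h import *
print(ctrl.read_state(),ctrl.hold_point_z)
for n in('top','side'):
    p,d=snap(n,n+'0.png');np.savez(n+'0.npz',p=p,d=d);K,D,Rm,t=cal(n);print(n,-Rm.T@t,Rm[2])
E
```

```text
{'clock': 0.0, 'joint_positions': array([ 1.04798643,  0.39918839,  0.04502663,  1.53789164, -0.01868312,
        1.20691338, -0.05071072]), 'dq': array([ 7.02889763e-04,  1.81144198e-04,  1.12872960e-03, -6.72223326e-05,
        1.14344324e-03, -7.61733846e-04, -6.67158714e-05]), 'effort': array([-1.53687256e-04, -4.75104833e+01,  1.36469990e+00, -2.54215586e+01,
        1.16083727e-02,  9.36965196e-03, -1.21585796e-05]), 'ee_pos': array([ 0.26703531, -0.59185877,  0.20806053]), 'ee_rot': array([ 9.77619581e-01,  2.10378170e-01, -2.80632954e-04, -9.49240234e-04]), 'contact_force': array([0.07729385, 0.56240972, 0.50787435]), 'ft_torque': array([ 0.0253967 ,  0.02356539, -0.0047326 ]), 'gripper_force': 0.0, 'grip_width': 0.08560283259009697} 0.0187
top [0.26606168 0.04520074 1.45369379] [ 0.17836965 -0.01477126 -0.98385267]
side [-0.05150089  0.91783195  1.13523945] [ 0.370885   -0.60059878 -0.70832578]
```

View pics/top0.png

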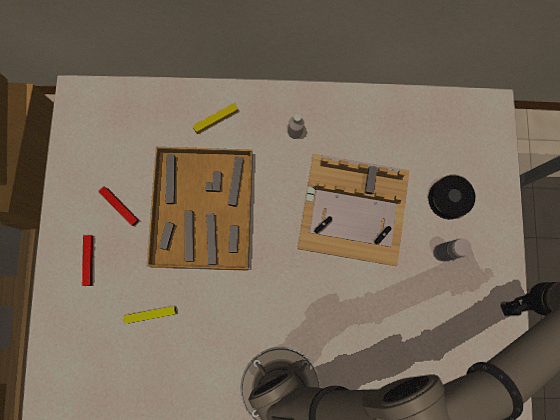

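View pics/side0.png

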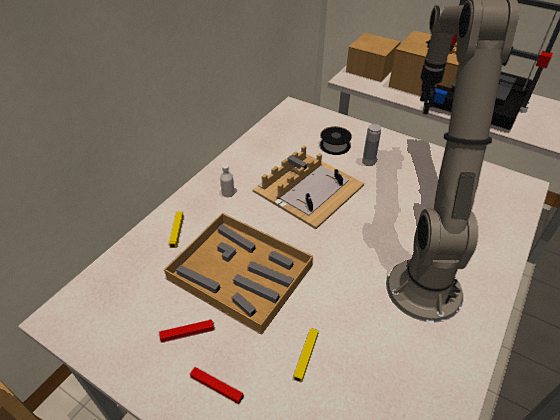

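Top view: four grey 150 mm struts in the crate at (171,178), (236,181), (189,236), (211,239). The shorts are at (167,236) and (234,238), the elbow at (214,183), and the rack strut at (371,179). The red and yellow bars outside the crate are look-alikes, not grey. I'll measure next and make an enlarged crop.

Run:
```python
from h import *
f=np.load('top0.npz');p,d=f['p'],f['d'];P=cloud('top',d)
hsv=cv2.cvtColor(p,cv2.COLOR_RGB2HSV)
print('bench z',np.nanmedian(P[300:350,200:240,2]))
z=P[...,2]
# struts: grey & z between 15 and 80mm
g=((hsv[...,1]<60)&(z>.018)&(z<.09)).astype(np.uint8)
g[:,:150]=0
n,l,s,c=cv2.connectedComponentsWithStats(g,connectivity=4)
for i in range(1,n):
    if s[i,4]<60: continue
    m=l==i; q=P[m]; q=q[~np.isnan(q).any(1)]
    zt=np.nanmedian(q[:,2]);
    v,u=np.where(m); w=onz('top',np.c_[u,v],zt)
    r=cv2.minAreaRect((w[:,:2]*1000).astype(np.float32))
    print(c[i].round(1),s[i,4],'z',zt.round(4),'mean',w[:,:2].mean(0).round(4),'rect',np.round(r[0],1),np.round(r[1],1),round(r[2],1))
# base of rack: z 8..16mm or any above in rack region
m=(z>.007)&(z<.1);m[:,:280]=0;m[:,415:]=0;m[:150]=0;m[270:]=0
n,l,s,c=cv2.connectedComponentsWithStats(m.astype(np.uint8),connectivity=4);i=1+np.argmax(s[1:,4]);m=l==i
q=P[m&(z<.016)];r=cv2.minAreaRect((q[:,:2]*1000).astype(np.float32));print('base',np.round(r[0],1),np.round(r[1],1),r[2],np.nanmedian(q[:,2]))
mm=m&(z>.066)&(z<.078);q=P[mm];print(len(q));np.save('tong.npy',q)
big=cv2.resize(p[145:275,292:412],None,fx=4.6,fy=4.6,interpolation=cv2.INTER_CUBIC);cv2.imwrite('pics/rack.png',big[:,:,::-1]);print(big.shape)
f=np.load('side0.npz');p=f['p']
big=cv2.resize(p[140:235,240:375],None,fx=5.5,fy=5.5,interpolation=cv2.INTER_CUBIC);cv2.imwrite('pics/rackside.png',big[:,:,::-1]);print(big.shape)
```

```text
bench z 6.688418600948637e-05
[256.    1.7] 181 z 0.0301 mean [1.2104 0.1086] rect [1207.2  118.5] [ 18.6 184.3] 1.8
[348.3   3.1] 529 z 0.0385 mean [ 1.2115 -0.195 ] rect [1206.1 -180.8] [ 33.9 361.7] 2.6
[480.9   7.7] 1439 z 0.0523 mean [ 1.2104 -0.637 ] rect [1209.9 -630. ] [ 53.9 561.3] 0.4
[295.2 129.2] 164 z 0.0713 mean [ 0.7572 -0.0245] rect [763.6 -25.3] [43.9 60.9] 83.0
[170.  178.8] 385 z 0.0294 mean [0.6042 0.3498] rect [604.5 350. ] [149.6  24.3] 3.6
[235.4 180.8] 364 z 0.0295 mean [0.6033 0.1517] rect [603.4 151.7] [ 23.1 150. ] 84.0
[370.9 178.9] 223 z 0.076 mean [ 0.6089 -0.2504] rect [ 609.1 -249.5] [26.  83.3] 81.2
[214.5 182.3] 194 z 0.0292 mean [0.5969 0.2146] rect [602.4 219.2] [59.  42.4] 1.5
[451.  196.8] 642 z 0.0521 mean [ 0.5668 -0.499 ] rect [ 570.4 -498.1] [110.1 120.6] 81.0
[188.5 235.6] 396 z 0.0292 mean [0.4331 0.2844] rect [433.7 284.3] [146.8  20.9] 3.2
[211.  238.5] 392 z 0.0294 mean [0.4262 0.2171] rect [426.6 216.9] [147.1  23.7] 4.9
[321.1 223.6] 70 z 0.05 mean [ 0.4757 -0.1067] rect [ 477.4 -106.3] [35.8 35.4] 0.3
[340.6 222.8] 73 z 0.0199 mean [ 0.4843 -0.1688] rect [ 484.2 -173.3] [25.6 83.1] 15.5
[166.1 235.3] 222 z 0.0292 mean [0.432  0.3507] rect [432. 350.] [26.6 79. ] 78.3
[233.2 238.2] 206 z 0.0294 mean [0.4285 0.1517] rect [428.  151.2] [23.2 79.9] 89.4
[440.1 252.5] 147 z 0.0565 mean [ 0.3976 -0.4575] rect [ 397.8 -460.2] [49.5 41.4] 17.0
base [ 531.2 -213.6] [308.8 302. ] 81.24957275390625 0.012602275666655276
514
(598, 552, 3)
(522, 742, 3)
```

View pics/rack.png

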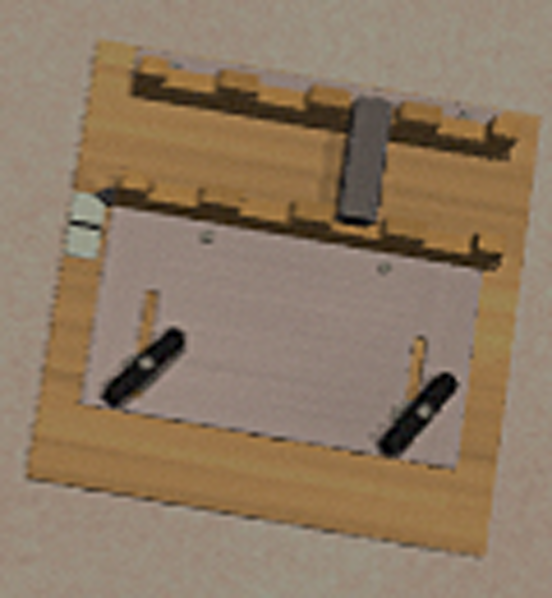

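View pics/rackside.png

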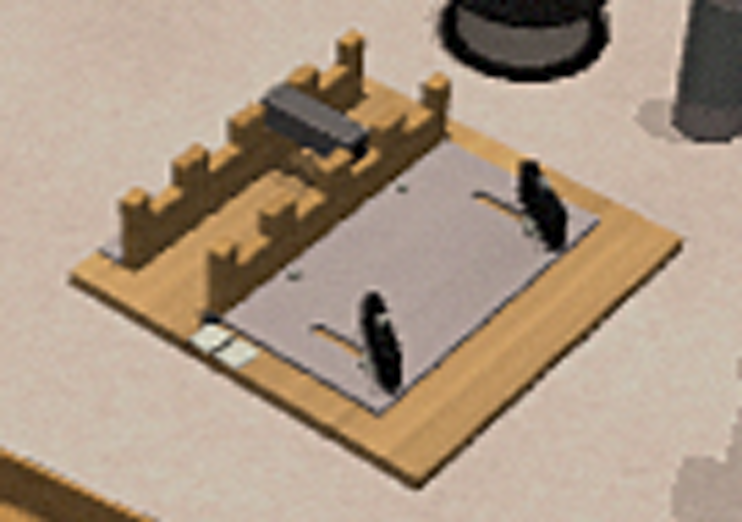

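The crops show the base corners at (98,40), (540,116), (485,556), (28,480). Knob centres are at (146,363) and (424,411), both tight at about -45°. The pointer is near (107,197) and the tag line at (84,224). Now I'll fit the rack frame.

Run:
```python
from h import *
cr=lambda a:np.array(a,float)/4.6+[292-.4,145-.4]
cs=lambda a:np.array(a,float)/5.5+[240-.4,140-.4]
for nm,n,pts in(('top','top',cr([(98,40),(28,480),(485,556),(540,116)])),('side','side',cs([(70,275),(418,488),(683,241)]))):
    W=onz(n,pts,.012)[:,:2];print(nm,W.round(4).tolist())
W=onz('top',cr([(98,40),(28,480),(485,556),(540,116)]),.012)[:,:2]
M=np.array([(150,152),(-150,152),(-150,-152),(150,-152)])/1000.
mc=W.mean(0);H=M.T@(W-mc);th=np.arctan2(H[0,1]-H[1,0],H[0,0]+H[1,1])
print('corner fit',mc,th)
q=np.load('tong.npy')
def toR(P,o,th):
    c,s=np.cos(th),np.sin(th);e=np.asarray(P)[...,:2]-o;return np.c_[e@[c,s],e@[-s,c]]
r=toR(q,mc,th)
for lo,hi in((.09,.14),(.02,.07)):
    m=(r[:,0]>lo)&(r[:,0]<hi)&(abs(r[:,1]+.03)>.02)
    a=np.polyfit(r[m,1],r[m,0],1);print('rail x',np.median(r[m,0]),r[m,0].min(),r[m,0].max(),'slope',a,'y',r[m,1].min(),r[m,1].max(),m.sum())
K=onz('top',cr([(146,363),(424,411)]),.054);print('knobs',K[:,:2],toR(K,mc,th))
Ks=onz('side',cs([(378,316),(543,205)]),.054);print('knobs side',toR(Ks,mc,th))
print('line',toR(onz('top',cr([(84,224)]),.013),mc,th),'side',toR(onz('side',cs([(226,346)]),.013),mc,th))
for z in(.013,.02):print('ptr',toR(onz('top',cr([(105,200)]),z),mc,th),'side',toR(onz('side',cs([(210,320)]),z),mc,th))
print('short3 in rack',toR(np.array([[.609,-.250]]),mc,th))
W=onz('top',[(155,149),(149,267),(251,270),(254,151)],.05);print('crate',W[:,:2].mean(0),W[:,:2].round(3).tolist())
s=ctrl.read_state();print(R.from_quat(s['ee_rot']).as_matrix().round(3))
```

```text
top [[0.7014, -0.0839], [0.4031, -0.041], [0.3602, -0.3403], [0.6573, -0.3843]]
side [[0.6975, -0.0837], [0.4002, -0.0362], [0.3579, -0.3399]]
corner fit [ 0.53048624 -0.21239616] -0.14437164800358104
rail x 0.12008977171161271 0.11369824055334159 0.12849730775437737 slope [-0.00042298  0.12006309] y -0.12504979632521157 0.12626533352022867 160
rail x 0.043154783176590834 0.036258947199150765 0.05045695838947643 slope [0.0037679  0.04318779] y -0.12325217669924048 0.12434162049467866 164
knobs [[ 0.47561378 -0.11276663]
 [ 0.44903024 -0.29133013]] [[-0.06863536  0.0906985 ]
 [-0.0692523  -0.08983191]]
knobs side [[-0.06449516  0.08408074]
 [-0.08181995 -0.07608608]]
line [[0.02331872 0.14162784]] side [[0.01969079 0.1364976 ]]
ptr [[0.04183126 0.13034344]] side [[0.04413565 0.12425572]]
ptr [[0.04017653 0.13076387]] side [[0.03925369 0.12993488]]
short3 in rack [[ 0.08310703 -0.0259168 ]]
crate [0.51343707 0.24508179] [[0.691, 0.397], [0.336, 0.39], [0.335, 0.095], [0.692, 0.098]]
[[ 0.911  0.411 -0.001]
 [ 0.411 -0.911  0.002]
 [-0.    -0.002 -1.   ]]
```

```bash
cat >> h.py <<'E'
O=np.array([.5305,-.2125]);TH=-.1444
def rw(x,y):
    c,s=np.cos(TH),np.sin(TH);return O+[c*x-s*y,s*x+c*y]
def go(*wps):
    # wps: (x,y,z,psi); prints rows relative to current pose
    s=ctrl.read_state();T=R.from_quat(s['ee_rot']);p=s['ee_pos'];q=p
    x=T.as_matrix()[:,0];print('t',round(s['clock'],1),'tcp',p.round(4),'psi',round(np.arctan2(x[1],x[0]),3),'w',round(s['grip_width'],4),'F',s['contact_force'].round(1),'gf',round(s['gripper_force'],1),'j7',s['joint_positions'][6].round(2))
    for X,Y,Z,a in wps:
        G=R.from_matrix(np.array([[np.cos(a),np.sin(a),0],[np.sin(a),-np.cos(a),0],[0,0,-1]]).T)
        d=T.inv().apply(np.array([X,Y,Z])-p)/.4;w=(T.inv()*G).as_rotvec()/1.5
        n=max(np.linalg.norm(np.array([X,Y,Z])-q)/.05,np.linalg.norm(w)*1.5/.15);q=np.array([X,Y,Z])
        print(np.r_[d,w].round(4).tolist(),'rows>=',round(n,1))
E
python3 - <<'E'
from h import *
print(rw(.0815,-.028))
x,y=rw(.0815,-.028)
go((.267,-.593,.30,.424),(x,y,.3,TH),(x,y,.13,TH),(x,y,.05,TH))
E
```

```text
[ 0.60712262 -0.25193633]
t 0.1 tcp [ 0.2671 -0.5919  0.2082] psi 0.424 w 0.0852 F [-0.1  0.4 -0.9] gf 0.0 j7 -0.05
[-0.0013, 0.002, -0.2296, -0.0012, 0.0001, -0.0001] rows>= 1.8
[1.1245, -0.4255, -0.229, -0.0011, 0.0004, 0.3789] rows>= 9.6
[1.1245, -0.4247, 0.196, -0.0011, 0.0004, 0.3789] rows>= 3.8
[1.1246, -0.4243, 0.396, -0.0011, 0.0004, 0.3789] rows>= 3.8
```

```bash
python3 -m jog '[[0,0,-0.12,0,0,0],[0,0,-0.23,0,0,0],[0.2,-0.07,-0.23,0,0,0.1],[0.6,-0.2,-0.23,0,0,0.2],[0.6,-0.2,-0.23,0,0,0.3],[0.9,-0.34,-0.23,0,0,0.379],[0.9,-0.34,-0.23,0,0,0.379],[0.9,-0.34,-0.23,0,0,0.379],[0.9,-0.34,-0.23,0,0,0.379],[0.9,-0.34,-0.23,0,0,0.379],[0.9,-0.34,-0.23,0,0,0.379],[0.9,-0.34,-0.23,0,0,0.379]]' 0.2 40
python3 - <<'E'
from h import *
x,y=rw(.0815,-.028)
go((x,y,.3,TH),(x,y,.12,TH),(x,y,.053,TH))
E
```

```text
clock: 1.3
ee_pos: [0.54, -0.3192, 0.3004]
ee_rot: [0.997, -0.071, -0.001, -0.0]
contact_force: [-1.4, -0.9, 0.2]
grip_width: 0.0511
gripper_force: 0.0
t 1.3 tcp [ 0.54   -0.3192  0.3004] psi -0.142 w 0.0511 F [-1.4 -0.9  0.2] gf 0.0 j7 -1.26
[0.1424, -0.1903, 0.0008, -0.0001, 0.0009, 0.0018] rows>= 1.9
[0.1431, -0.1902, 0.4508, -0.0001, 0.0009, 0.0018] rows>= 3.6
[0.1433, -0.1902, 0.6183, -0.0001, 0.0009, 0.0018] rows>= 1.3
```

```bash
python3 -m jog '[[0.143,-0.19,0,0,0,0.002],[0.143,-0.19,0,0,0,0.002],[0.143,-0.19,0.1,0,0,0.002],[0.143,-0.19,0.2,0,0,0.002],[0.143,-0.19,0.3,0,0,0.002],[0.143,-0.19,0.4,0,0,0.002],[0.143,-0.19,0.5,0,0,0.002],[0.143,-0.19,0.58,0,0,0.002],[0.143,-0.19,0.625,0,0,0.002],[0.143,-0.19,0.625,0,0,0.002],[0.143,-0.19,0.625,0,0,0.002],[0.143,-0.19,0.625,0,0,0.002]]'
python3 -m jog '[[0,0,0,0,0,0],[0,0,0,0,0,0],[0,0,0,0,0,0],[0,0,0,0,0,0],[0,0,0,0,0,0],[0,0,0,0,0,0]]' -1 50
python3 - <<'E'
from h import *
x,y=rw(.0815,-.028)
go((x,y,.18,TH),(.605,.288,.18,0),(.605,.288,.055,0),(.605,.288,.012,0))
E
```

```text
clock: 2.5
ee_pos: [0.608, -0.255, 0.0529]
ee_rot: [0.997, -0.074, 0.001, 0.001]
contact_force: [0.3, -0.7, 0.6]
grip_width: 0.0509
gripper_force: 0.0
clock: 3.1
ee_pos: [0.6079, -0.2539, 0.0527]
ee_rot: [0.997, -0.074, 0.001, 0.0]
contact_force: [-0.9, 0.1, 6.5]
grip_width: 0.0204
gripper_force: 48.9
t 3.1 tcp [ 0.6079 -0.2539  0.0527] psi -0.148 w 0.0204 F [-0.9  0.1  6.5] gf 48.9 j7 -1.43
[-0.002, -0.0044, -0.3184, 0.0005, -0.0013, -0.0021] rows>= 2.5
[-0.2058, -1.3387, -0.3197, 0.0006, -0.0012, -0.0984] rows>= 10.8
[-0.2064, -1.339, -0.0072, 0.0006, -0.0012, -0.0984] rows>= 2.5
[-0.2066, -1.3391, 0.1003, 0.0006, -0.0012, -0.0984] rows>= 1.0
```

```bash
python3 -m jog '[[0,0,-0.1,0,0,0],[0,0,-0.2,0,0,0],[0,0,-0.32,0,0,0],[-0.015,-0.1,-0.32,0,0,0],[-0.03,-0.2,-0.32,0,0,-0.02],[-0.045,-0.3,-0.32,0,0,-0.03],[-0.06,-0.4,-0.32,0,0,-0.04],[-0.08,-0.5,-0.32,0,0,-0.05],[-0.09,-0.6,-0.32,0,0,-0.06],[-0.11,-0.7,-0.32,0,0,-0.08],[-0.12,-0.8,-0.32,0,0,-0.098],[-0.12,-0.8,-0.32,0,0,-0.098]]'
python3 - <<'E'
from h import *
go((.605,.288,.18,0),(.605,.288,.055,0),(.605,.288,.012,0))
E
```

```text
clock: 4.3
ee_pos: [0.6058, 0.0795, 0.1792]
ee_rot: [1.0, 0.006, 0.0, -0.003]
contact_force: [-0.4, -0.1, -0.5]
grip_width: 0.0199
gripper_force: 49.0
t 4.3 tcp [0.6058 0.0795 0.1792] psi 0.011 w 0.0199 F [-0.4 -0.1 -0.5] gf 49.0 j7 -1.83
[0.0038, -0.5213, 0.0009, -0.0037, -0.0001, 0.0074] rows>= 4.2
[0.0037, -0.5196, 0.3134, -0.0037, -0.0001, 0.0074] rows>= 2.5
[0.0037, -0.519, 0.4209, -0.0037, -0.0001, 0.0074] rows>= 0.9
```

```bash
python3 -m jog '[[0,-0.12,0,-0.004,0,0],[0,-0.24,0,-0.004,0,0],[0,-0.36,0,-0.004,0,0],[0,-0.48,0,-0.004,0,0],[0,-0.52,0,-0.004,0,0],[0,-0.52,0.1,-0.004,0,0],[0,-0.52,0.2,-0.004,0,0],[0,-0.52,0.3,-0.004,0,0],[0,-0.52,0.38,-0.004,0,0],[0,-0.52,0.42,-0.004,0,0],[0,-0.52,0.432,-0.004,0,0],[0,-0.52,0.432,-0.004,0,0]]'
python3 -m jog '[[0,0,0,0,0,0],[0,0,0,0,0,0],[0,0,0,0,0,0]]' -0.1
python3 - <<'E'
from h import *
x,y=rw(-.07,.09)
go((.605,.288,.15,0))
E
```

```text
clock: 5.5
ee_pos: [0.6074, 0.2779, 0.0066]
ee_rot: [1.0, -0.001, 0.0, 0.003]
contact_force: [0.6, -0.3, -0.0]
grip_width: 0.0204
gripper_force: 81.8
clock: 5.8
ee_pos: [0.6078, 0.2785, 0.0078]
ee_rot: [1.0, -0.0, 0.001, 0.003]
contact_force: [-0.3, -0.8, -0.1]
grip_width: 0.0382
gripper_force: 0.0
t 5.8 tcp [0.6078 0.2785 0.0078] psi -0.001 w 0.0382 F [-0.3 -0.8 -0.1] gf 0.0 j7 -2.23
[-0.0062, -0.022, -0.3557, 0.0034, -0.0016, -0.0005] rows>= 2.9
```

```bash
python3 -m jog '[[0,0,-0.1,0,0,0],[0,0,-0.2,0,0,0],[0,0,-0.3,0,0,0],[0,0,-0.4,0,0,0],[-0.03,0.1,-0.4,0,0,0],[-0.06,0.2,-0.4,0,0,0],[-0.1,0.3,-0.4,0,0,0],[-0.14,0.4,-0.4,0,0,0],[-0.18,0.5,-0.4,0,0,0],[-0.22,0.6,-0.4,0,0,0.05],[-0.26,0.7,-0.4,0,0,0.1],[-0.3,0.8,-0.4,0,0,0.15]]'
python3 - <<'E'
from h import *
x,y=rw(-.07,.09);print(x,y)
go((x,y,.16,TH-.7),(x,y,.07,TH-.7),(x,y,.027,TH-.7))
p,d=snap('top','t1.png')
E
```

```text
clock: 7.0
ee_pos: [0.4861, -0.0424, 0.1691]
ee_rot: [0.993, -0.114, 0.001, 0.003]
contact_force: [1.5, -1.0, -0.2]
grip_width: 0.0383
gripper_force: 0.0
0.4741794133924816 -0.11336377289716423
t 7.0 tcp [ 0.4861 -0.0424  0.1691] psi -0.228 w 0.0383 F [ 1.5 -1.  -0.2] gf 0.0 j7 -1.83
[0.0111, 0.1794, 0.0239, 0.003, -0.0033, 0.4106] rows>= 4.1
[0.0104, 0.1782, 0.2489, 0.003, -0.0033, 0.4106] rows>= 4.1
[0.01, 0.1775, 0.3564, 0.003, -0.0033, 0.4106] rows>= 4.1
```

```bash
python3 -m jog '[[0.01,0.06,0,0,0,0.1],[0.01,0.12,0,0,0,0.2],[0.01,0.178,0,0,0,0.3],[0.01,0.178,0,0.003,-0.003,0.411],[0.01,0.178,0,0.003,-0.003,0.411],[0.01,0.178,0.1,0.003,-0.003,0.411],[0.01,0.178,0.2,0.003,-0.003,0.411],[0.01,0.178,0.27,0.003,-0.003,0.411],[0.01,0.178,0.32,0.003,-0.003,0.411],[0.01,0.178,0.354,0.003,-0.003,0.411],[0.01,0.178,0.354,0.003,-0.003,0.411]]'
python3 - <<'E'
from h import *
x,y=rw(-.07,.09)
go((x,y,.027,TH-.7))
E
```

```text
clock: 8.15
ee_pos: [0.4734, -0.1107, 0.0256]
ee_rot: [0.913, -0.407, -0.003, 0.001]
contact_force: [0.5, 0.1, 0.1]
grip_width: 0.0384
gripper_force: 0.0
t 8.2 tcp [ 0.4734 -0.1107  0.0256] psi -0.838 w 0.0384 F [0.5 0.1 0.1] gf 0.0 j7 -2.28
[0.0063, 0.0029, -0.0035, 0.002, 0.0028, 0.0043] rows>= 0.1
```

View pics/t1.png

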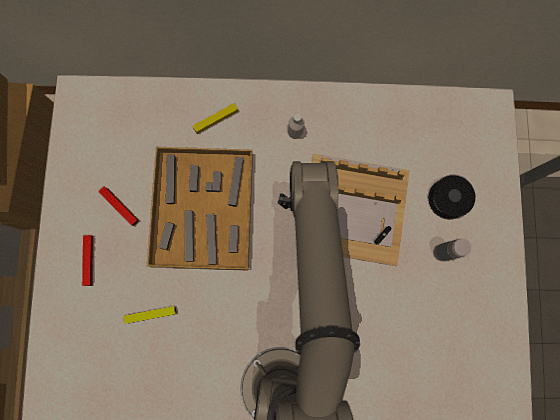

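Short_3 lies in the crate at (194,179), with the other parts undisturbed. Now grip knob A and loosen it.

```bash
python3 -m jog '[[0.005,0.003,0,0,0,0],[0.005,0.003,0,0,0,0],[0.005,0.003,0,0,0,0],[0.005,0.003,0,0,0,0],[0.005,0.003,0,0,0,0],[0.005,0.003,0,0,0,0]]' -1 50
python3 -m jog '[[0,0,0,0,0,-0.09],[0,0,0,0,0,-0.18],[0,0,0,0,0,-0.27],[0,0,0,0,0,-0.36],[0,0,0,0,0,-0.45],[0,0,0,0,0,-0.54],[0,0,0,0,0,-0.63],[0,0,0,0,0,-0.72],[0,0,0,0,0,-0.81],[0,0,0,0,0,-0.9],[0,0,0,0,0,-0.92],[0,0,0,0,0,-0.92]]'
python3 - <<'E'
from h import *
s=ctrl.read_state();print(s['ft_torque'])
x,y=rw(-.07,.09);go((x,y,.027,TH+.7))
E
```

```text
clock: 8.75
ee_pos: [0.4754, -0.1152, 0.0283]
ee_rot: [0.913, -0.409, 0.0, 0.001]
contact_force: [-2.1, -2.1, 6.8]
grip_width: 0.0119
gripper_force: 49.2
clock: 9.95
ee_pos: [0.4755, -0.1143, 0.0283]
ee_rot: [0.964, 0.266, -0.0, -0.0]
contact_force: [-2.9, 0.3, 6.7]
grip_width: 0.0121
gripper_force: 49.3
[ 0.08704591  0.64318066 -0.01593011]
t 9.9 tcp [ 0.4755 -0.1143  0.0283] psi 0.538 w 0.0121 F [-2.9  0.3  6.7] gf 49.3 j7 -1.04
[-0.0017, -0.0037, 0.0031, -0.0002, 0.0003, -0.0119] rows>= 0.1
```

```bash
python3 -m jog '[[0,0,0,0,0,0],[0,0,0,0,0,0],[0,0,0,0,0,0],[0,0,-0.1,0,0,0],[0,0,-0.2,0,0,0],[0,0,-0.3,0,0,0],[0,0,-0.3,0,0,0]]' -0.1
python3 - <<'E'
from h import *
x,y=rw(-.07,-.09);print(x,y);go((x,y,.149,TH-.7),(x,y,.026,TH-.7))
E
```

```text
clock: 10.65
ee_pos: [0.4798, -0.1149, 0.1525]
ee_rot: [0.964, 0.266, 0.004, 0.003]
contact_force: [0.6, 0.5, 0.1]
grip_width: 0.0384
gripper_force: 0.0
0.4482776473575637 -0.29149040907567736
t 10.7 tcp [ 0.4798 -0.1149  0.1525] psi 0.538 w 0.0384 F [0.6 0.5 0.1] gf 0.0 j7 -0.96
[-0.2939, 0.3387, 0.0093, 0.0009, -0.0074, 0.9214] rows>= 9.2
[-0.2961, 0.3364, 0.3167, 0.0009, -0.0074, 0.9214] rows>= 9.2
```

```bash
python3 -m jog '[[-0.07,0.08,0,0,0,0.1],[-0.15,0.16,0,0,0,0.2],[-0.22,0.25,0,0,0,0.3],[-0.294,0.338,0,0,0,0.4],[-0.294,0.338,0,0,0,0.5],[-0.294,0.338,0,0,0,0.6],[-0.294,0.338,0,0,-0.007,0.7],[-0.294,0.338,0,0,-0.007,0.8],[-0.294,0.338,0,0,-0.007,0.9],[-0.294,0.338,0,0.001,-0.007,0.921],[-0.294,0.338,0,0.001,-0.007,0.921],[-0.294,0.338,0,0.001,-0.007,0.921]]'
python3 - <<'E'
from h import *
x,y=rw(-.07,-.09);go((x,y,.149,TH-.7),(x,y,.026,TH-.7))
E
```

```text
clock: 11.85
ee_pos: [0.4434, -0.2906, 0.1468]
ee_rot: [0.913, -0.408, -0.006, 0.001]
contact_force: [-0.1, -0.1, -0.4]
grip_width: 0.0384
gripper_force: 0.0
t 11.8 tcp [ 0.4434 -0.2906  0.1468] psi -0.842 w 0.0384 F [-0.1 -0.1 -0.4] gf 0.0 j7 -1.93
[0.0097, -0.0076, -0.0056, 0.0043, 0.0064, 0.0019] rows>= 0.1
[0.0127, -0.0096, 0.3019, 0.0043, 0.0064, 0.0019] rows>= 2.5
```

```bash
python3 -m jog '[[0.012,-0.009,0,0.004,0.006,0],[0.012,-0.009,0.1,0.004,0.006,0],[0.012,-0.009,0.18,0.004,0.006,0],[0.012,-0.009,0.25,0.004,0.006,0],[0.012,-0.009,0.3,0.004,0.006,0],[0.012,-0.009,0.3,0.004,0.006,0],[0.012,-0.009,0.3,0.004,0.006,0]]'
python3 -m jog '[[0,0,0,0,0,0],[0,0,0,0,0,0],[0,0,0,0,0,0],[0,0,0,0,0,0],[0,0,0,0,0,0],[0,0,0,0,0,0]]' -1 50
python3 -m jog '[[0,0,0,0,0,-0.09],[0,0,0,0,0,-0.18],[0,0,0,0,0,-0.27],[0,0,0,0,0,-0.36],[0,0,0,0,0,-0.45],[0,0,0,0,0,-0.54],[0,0,0,0,0,-0.63],[0,0,0,0,0,-0.72],[0,0,0,0,0,-0.81],[0,0,0,0,0,-0.9],[0,0,0,0,0,-0.92],[0,0,0,0,0,-0.92]]'
python3 -m jog '[[0,0,0,0,0,0],[0,0,0,0,0,0],[0,0,0,0,0,0],[0,0,-0.1,0,0,0],[0,0,-0.2,0,0,0],[0,0,-0.3,0,0,0],[0,0,-0.3,0,0,0]]' -0.1
python3 - <<'E'
from h import *
x,y=rw(.0432,0);print(x,y);go((x,y,.15,TH+np.pi/2),(x,y,.045,TH+np.pi/2))
E
```

```text
clock: 12.55
ee_pos: [0.4485, -0.2917, 0.0273]
ee_rot: [0.912, -0.409, -0.0, -0.0]
contact_force: [-0.2, -0.3, 0.2]
grip_width: 0.0385
gripper_force: 0.0
clock: 13.15
ee_pos: [0.4478, -0.292, 0.0287]
ee_rot: [0.912, -0.41, -0.0, 0.0]
contact_force: [-3.1, -0.3, 7.8]
grip_width: 0.0115
gripper_force: 49.9
clock: 14.35
ee_pos: [0.4476, -0.2933, 0.0288]
ee_rot: [0.964, 0.264, -0.001, 0.001]
contact_force: [-4.0, -0.6, 6.8]
grip_width: 0.0119
gripper_force: 49.8
clock: 15.05
ee_pos: [0.4524, -0.2933, 0.1529]
ee_rot: [0.964, 0.265, 0.004, 0.004]
contact_force: [1.3, -0.3, 0.2]
grip_width: 0.0385
gripper_force: 0.0
0.5732503926828432 -0.2187164238483803
t 15.1 tcp [ 0.4524 -0.2933  0.1529] psi 0.537 w 0.0385 F [ 1.3 -0.3  0.2] gf 0.0 j7 -0.65
[0.3549, -0.0059, 0.0089, 0.0079, -0.0001, -0.5931] rows>= 5.9
[0.3536, -0.0086, 0.2714, 0.0079, -0.0001, -0.5931] rows>= 5.9
```

```bash
python3 -m jog '[[0.12,-0.002,0,0,0,-0.1],[0.24,-0.004,0,0,0,-0.2],[0.355,-0.006,0,0,0,-0.3],[0.355,-0.006,0,0,0,-0.4],[0.355,-0.006,0,0,0,-0.5],[0.355,-0.006,0,0.008,0,-0.593],[0.355,-0.006,0,0.008,0,-0.593],[0.355,-0.006,0,0.008,0,-0.593],[0.355,-0.006,0,0.008,0,-0.593]]'
python3 - <<'E'
from h import *
x,y=rw(.0432,0);go((x,y,.15,TH+np.pi/2),(x,y,.045,TH+np.pi/2))
E
```

```text
clock: 15.95
ee_pos: [0.5687, -0.2169, 0.1467]
ee_rot: [0.757, 0.653, -0.002, -0.006]
contact_force: [0.8, 0.0, -0.0]
grip_width: 0.038
gripper_force: 0.0
t 15.9 tcp [ 0.5687 -0.2169  0.1467] psi 1.424 w 0.038 F [ 0.8  0.  -0. ] gf 0.0 j7 -0.08
[-0.0029, 0.0117, -0.0083, -0.0074, -0.0033, -0.0017] rows>= 0.1
[-0.0042, 0.0146, 0.2542, -0.0074, -0.0033, -0.0017] rows>= 2.1
```

```bash
python3 -m jog '[[-0.003,0.013,0,-0.007,-0.003,-0.002],[-0.003,0.013,0.08,-0.007,-0.003,-0.002],[-0.004,0.014,0.16,-0.007,-0.003,-0.002],[-0.004,0.014,0.22,-0.007,-0.003,-0.002],[-0.004,0.014,0.252,-0.007,-0.003,-0.002],[-0.004,0.014,0.252,-0.007,-0.003,-0.002],[-0.004,0.014,0.252,-0.007,-0.003,-0.002]]'
python3 -m jog '[[0,0,0,0,0,0],[0,0,0,0,0,0],[0,0,0,0,0,0],[0,0,0,0,0,0],[0,0,0,0,0,0]]' -1 40
python3 - <<'E'
from h import *
s=ctrl.read_state();e=s['ee_pos'][:2]-O;c,sn=np.cos(TH),np.sin(TH);print('tcp rack x',e@[c,sn],e@[-sn,c])
go()
E
```

```text
clock: 16.65
ee_pos: [0.5742, -0.2188, 0.047]
ee_rot: [0.756, 0.655, 0.001, 0.0]
contact_force: [-0.3, -0.0, -0.1]
grip_width: 0.0382
gripper_force: 0.0
clock: 17.15
ee_pos: [0.5741, -0.219, 0.0477]
ee_rot: [0.756, 0.655, 0.0, 0.001]
contact_force: [-1.8, 0.4, 5.9]
grip_width: 0.0097
gripper_force: 39.3
tcp rack x 0.04410448876572146 -0.00012338212180341198
t 17.1 tcp [ 0.5741 -0.219   0.0477] psi 1.429 w 0.0097 F [-1.8  0.4  5.9] gf 39.3 j7 -0.14
```

```bash
python3 -m jog '[[0,-0.01,0,0,0,0],[0,-0.02,0,0,0,0],[0,-0.03,0,0,0,0],[0,-0.04,0,0,0,0],[0,-0.05,0,0,0,0],[0,-0.05,0,0,0,0],[0,-0.05,0,0,0,0]]'
python3 - <<'E'
from h import *
go()
a,_=snap('top');b,_=snap('side')
A=cv2.resize(a[170:220,295:325],None,fx=12,fy=12,interpolation=cv2.INTER_CUBIC)
B=cv2.resize(b[185:235,260:297],None,fx=12,fy=12,interpolation=cv2.INTER_CUBIC)
cv2.imwrite('pics/ptr.png',np.hstack([A,B])[:,:,::-1])
E
```

```text
clock: 17.85
ee_pos: [0.5547, -0.2161, 0.0477]
ee_rot: [0.755, 0.655, 0.001, 0.001]
contact_force: [2.3, 0.4, 7.9]
grip_width: 0.01
gripper_force: 40.0
t 17.9 tcp [ 0.5547 -0.2161  0.0477] psi 1.429 w 0.01 F [2.3 0.4 7.9] gf 40.0 j7 -0.13
```

View pics/ptr.png

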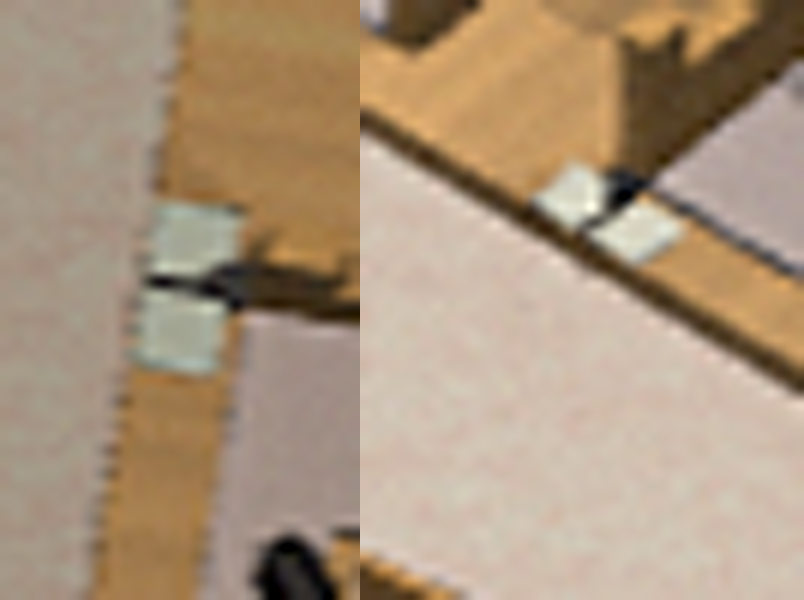

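Top (left): the tag line at (150,282)–(227,290) runs through the pointer tip at about (215,287), and the side view agrees. The pointer is on the line. Release and tighten.

```bash
python3 -m jog '[[0,0,0,0,0,0],[0,0,0,0,0,0],[0,0,0,0,0,0],[0,0,-0.1,0,0,0],[0,0,-0.2,0,0,0],[0,0,-0.25,0,0,0],[0,0,-0.25,0,0,0]]' -0.1
python3 - <<'E'
from h import *
x,y=.4754,-.1138;go((x,y,.149,TH+.7),(x,y,.026,TH+.7))
E
```

```text
clock: 18.65
ee_pos: [0.5551, -0.2163, 0.1491]
ee_rot: [0.756, 0.655, 0.001, 0.002]
contact_force: [0.2, 0.2, -0.4]
grip_width: 0.0386
gripper_force: 0.0
t 18.6 tcp [ 0.5551 -0.2163  0.1491] psi 1.429 w 0.0386 F [ 0.2  0.2 -0.4] gf 0.0 j7 -0.06
[0.2254, -0.2336, -0.001, 0.003, -0.0007, 0.582] rows>= 5.8
[0.2257, -0.235, 0.3065, 0.003, -0.0007, 0.582] rows>= 5.8
```

```bash
python3 -m jog '[[0.08,-0.08,0,0,0,0.1],[0.16,-0.16,0,0,0,0.2],[0.225,-0.234,0,0,0,0.3],[0.225,-0.234,0,0,0,0.4],[0.225,-0.234,0,0,0,0.5],[0.225,-0.234,0,0,0,0.582],[0.225,-0.234,0,0,0,0.582],[0.225,-0.234,0,0,0,0.582],[0.225,-0.234,0,0,0,0.582]]'
python3 - <<'E'
from h import *
x,y=.4754,-.1138;go((x,y,.149,TH+.7),(x,y,.026,TH+.7))
E
```

```text
clock: 19.55
ee_pos: [0.473, -0.1135, 0.1455]
ee_rot: [0.961, 0.275, -0.001, -0.001]
contact_force: [-0.6, -0.1, 0.8]
grip_width: 0.0387
gripper_force: 0.0
t 19.6 tcp [ 0.473  -0.1135  0.1455] psi 0.558 w 0.0387 F [-0.6 -0.1  0.8] gf 0.0 j7 -0.98
[0.0048, 0.0038, -0.0087, -0.0012, 0.0006, 0.0013] rows>= 0.1
[0.0051, 0.0043, 0.2988, -0.0012, 0.0006, 0.0013] rows>= 2.5
```

```bash
python3 -m jog '[[0.005,0.004,0,0,0,0],[0.005,0.004,0.1,0,0,0],[0.005,0.004,0.18,0,0,0],[0.005,0.004,0.25,0,0,0],[0.005,0.004,0.299,0,0,0],[0.005,0.004,0.299,0,0,0],[0.005,0.004,0.299,0,0,0]]'
python3 -m jog '[[0,0,0,0,0,0],[0,0,0,0,0,0],[0,0,0,0,0,0],[0,0,0,0,0,0],[0,0,0,0,0,0],[0,0,0,0,0,0]]' -1 60
python3 -m jog '[[0,0,0,0,0,0.09],[0,0,0,0,0,0.18],[0,0,0,0,0,0.27],[0,0,0,0,0,0.36],[0,0,0,0,0,0.45],[0,0,0,0,0,0.54],[0,0,0,0,0,0.63],[0,0,0,0,0,0.72],[0,0,0,0,0,0.81],[0,0,0,0,0,0.9],[0,0,0,0,0,0.925],[0,0,0,0,0,0.925]]'
python3 -m jog '[[0,0,0,0,0,0],[0,0,0,0,0,0],[0,0,0,0,0,0],[0,0,-0.1,0,0,0],[0,0,-0.2,0,0,0],[0,0,-0.3,0,0,0],[0,0,-0.3,0,0,0]]' -0.1
python3 - <<'E'
from h import *
x,y=.448,-.2922;go((x,y,.149,TH+.7),(x,y,.026,TH+.7))
E
```

```text
clock: 20.25
ee_pos: [0.4764, -0.1137, 0.0268]
ee_rot: [0.962, 0.275, -0.0, -0.001]
contact_force: [1.1, 1.1, 0.1]
grip_width: 0.0389
gripper_force: 0.0
clock: 20.85
ee_pos: [0.477, -0.1135, 0.0282]
ee_rot: [0.962, 0.274, 0.001, 0.0]
contact_force: [-1.4, 2.0, 4.7]
grip_width: 0.0112
gripper_force: 58.7
clock: 22.05
ee_pos: [0.4765, -0.1164, 0.0282]
ee_rot: [0.915, -0.404, 0.001, 0.001]
contact_force: [-2.7, -4.7, 5.8]
grip_width: 0.011
gripper_force: 58.9
clock: 22.75
ee_pos: [0.4807, -0.1141, 0.1522]
ee_rot: [0.915, -0.404, 0.005, -0.002]
contact_force: [0.0, -0.4, -0.7]
grip_width: 0.0381
gripper_force: 0.0
t 22.8 tcp [ 0.4807 -0.1141  0.1522] psi -0.831 w 0.0381 F [ 0.  -0.4 -0.7] gf 0.0 j7 -2.3
[0.2737, 0.3606, 0.0078, -0.0, -0.0082, -0.9244] rows>= 9.2
[0.271, 0.3628, 0.3153, -0.0, -0.0082, -0.9244] rows>= 9.2
```

```bash
python3 -m jog '[[0.07,0.09,0,0,0,-0.1],[0.14,0.18,0,0,0,-0.2],[0.21,0.27,0,0,0,-0.3],[0.27,0.36,0,0,0,-0.4],[0.27,0.36,0,0,0,-0.5],[0.27,0.36,0,0,0,-0.6],[0.27,0.36,0,0,0,-0.7],[0.27,0.36,0,0,-0.008,-0.8],[0.272,0.361,0,0,-0.008,-0.924],[0.272,0.361,0,0,-0.008,-0.924],[0.272,0.361,0,0,-0.008,-0.924],[0.272,0.361,0,0,-0.008,-0.924]]'
python3 - <<'E'
from h import *
x,y=.448,-.2922;go((x,y,.149,TH+.7),(x,y,.026,TH+.7))
E
```

```text
clock: 23.95
ee_pos: [0.4426, -0.2912, 0.1461]
ee_rot: [0.962, 0.273, -0.005, -0.003]
contact_force: [0.1, -0.3, 0.1]
grip_width: 0.0386
gripper_force: 0.0
t 23.9 tcp [ 0.4426 -0.2912  0.1461] psi 0.553 w 0.0386 F [ 0.1 -0.3  0.1] gf 0.0 j7 -0.6
[0.0102, 0.0093, -0.0075, -0.0057, 0.0057, -0.002] rows>= 0.1
[0.0128, 0.0119, 0.3, -0.0057, 0.0057, -0.002] rows>= 2.5
```

```bash
python3 -m jog '[[0.012,0.011,0,-0.006,0.006,0],[0.012,0.011,0.1,-0.006,0.006,0],[0.012,0.011,0.18,-0.006,0.006,0],[0.012,0.011,0.25,-0.006,0.006,0],[0.013,0.012,0.3,-0.006,0.006,0],[0.013,0.012,0.3,-0.006,0.006,0],[0.013,0.012,0.3,-0.006,0.006,0]]'
python3 -m jog '[[0,0,0,0,0,0],[0,0,0,0,0,0],[0,0,0,0,0,0],[0,0,0,0,0,0],[0,0,0,0,0,0],[0,0,0,0,0,0]]' -1 60
python3 -m jog '[[0,0,0,0,0,0.09],[0,0,0,0,0,0.18],[0,0,0,0,0,0.27],[0,0,0,0,0,0.36],[0,0,0,0,0,0.45],[0,0,0,0,0,0.54],[0,0,0,0,0,0.63],[0,0,0,0,0,0.72],[0,0,0,0,0,0.81],[0,0,0,0,0,0.9],[0,0,0,0,0,0.925],[0,0,0,0,0,0.925]]'
python3 -m jog '[[0,0,0,0,0,0],[0,0,0,0,0,0],[0,0,0,0,0,0],[0,0,-0.1,0,0,0],[0,0,-0.2,0,0,0],[0,0,-0.3,0,0,0],[0,0,-0.4,0,0,0],[0,0,-0.4,0,0,0]]' -0.1
python3 - <<'E'
from h import *
go((.43,.05,.20,0.05))
E
```

```text
clock: 24.65
ee_pos: [0.4487, -0.2926, 0.0267]
ee_rot: [0.962, 0.274, 0.001, 0.001]
contact_force: [-0.4, 0.3, 0.2]
grip_width: 0.0382
gripper_force: 0.0
clock: 25.25
ee_pos: [0.4491, -0.2925, 0.0282]
ee_rot: [0.962, 0.274, 0.001, 0.001]
contact_force: [-1.7, 2.1, 4.6]
grip_width: 0.011
gripper_force: 58.5
clock: 26.45
ee_pos: [0.4489, -0.2933, 0.0282]
ee_rot: [0.914, -0.405, 0.002, 0.0]
contact_force: [-2.8, 0.5, 7.2]
grip_width: 0.0108
gripper_force: 58.8
clock: 27.25
ee_pos: [0.4518, -0.2947, 0.1926]
ee_rot: [0.914, -0.405, 0.007, 0.001]
contact_force: [0.8, -0.7, 0.7]
grip_width: 0.0385
gripper_force: 0.0
t 27.2 tcp [ 0.4518 -0.2947  0.1926] psi -0.833 w 0.0385 F [ 0.8 -0.7  0.7] gf 0.0 j7 -1.89
[-0.6742, -0.5392, -0.0248, 0.001, -0.0093, -0.5888] rows>= 6.9
```

```bash
python3 -m jog '[[-0.09,-0.08,-0.025,0,0,-0.09],[-0.18,-0.15,-0.025,0,0,-0.18],[-0.27,-0.22,-0.025,0,0,-0.27],[-0.36,-0.29,-0.025,0,0,-0.36],[-0.45,-0.36,-0.025,0,0,-0.45],[-0.54,-0.43,-0.025,0,0,-0.5],[-0.63,-0.5,-0.025,0,-0.009,-0.58],[-0.674,-0.54,-0.025,0,-0.009,-0.589],[-0.674,-0.54,-0.025,0,-0.009,-0.589],[-0.674,-0.54,-0.025,0,-0.009,-0.589]]'
cat >> h.py <<'E'
def parts(d,p,lo=.018,hi=.09):
    P=cloud('top',d);z=P[...,2];hsv=cv2.cvtColor(p,cv2.COLOR_RGB2HSV)
    g=((hsv[...,1]<60)&(z>lo)&(z<hi)).astype(np.uint8);g[:,:150]=0;g[:145]=0;g[275:]=0;g[:,412:]=0
    n,l,s,c=cv2.connectedComponentsWithStats(g,connectivity=4)
    for i in range(1,n):
        if s[i,4]<90: continue
        m=l==i;zt=np.nanmedian(z[m]);v,u=np.where(m);w=onz('top',np.c_[u,v],zt)[:,:2]
        r=cv2.minAreaRect((w*1000).astype(np.float32));e=w-w.mean(0);V=np.linalg.svd(e,full_matrices=False)[2][0];V*=np.sign(V[0])
        print(c[i].round(0),'z',zt.round(3),'c',np.round(r[0],1),'size',np.round(r[1],0),'yaw',round(np.arctan2(V[1],V[0]),3))
E
python3 - <<'E'
from h import *
go()
p,d=snap('top');parts(d,p);b,_=snap('side')
A=cv2.resize(p[145:275,145:412],None,fx=2.9,fy=2.9,interpolation=cv2.INTER_CUBIC)
cv2.imwrite('pics/t2.png',A[:,:,::-1])
A=cv2.resize(p[175:225,295:325],None,fx=12,fy=12,interpolation=cv2.INTER_CUBIC)
B=cv2.resize(b[185:235,260:297],None,fx=12,fy=12,interpolation=cv2.INTER_CUBIC)
cv2.imwrite('pics/ptr2.png',np.hstack([A,B])[:,:,::-1])
E
```

```text
clock: 28.25
ee_pos: [0.4262, 0.0521, 0.1957]
ee_rot: [1.0, 0.026, -0.006, -0.002]
contact_force: [-0.5, 0.8, -0.7]
grip_width: 0.0384
gripper_force: 0.0
t 28.2 tcp [0.4262 0.0521 0.1957] psi 0.051 w 0.0384 F [-0.5  0.8 -0.7] gf 0.0 j7 -1.74
[170. 179.] z 0.029 c [604.3 349.5] size [150.  26.] yaw 0.04
[235. 181.] z 0.029 c [602.8 151.7] size [ 23. 151.] yaw -0.104
[193. 178.] z 0.029 c [608.8 279.2] size [25. 81.] yaw -0.005
[214. 182.] z 0.029 c [600.9 219.2] size [56. 42.] yaw -0.408
[189. 236.] z 0.029 c [433.9 283.1] size [147.  24.] yaw 0.056
[211. 239.] z 0.03 c [426.5 217.2] size [147.  23.] yaw 0.079
[166. 235.] z 0.029 c [432.2 350.6] size [26. 79.] yaw -0.216
[233. 238.] z 0.029 c [428.  150.7] size [24. 80.] yaw -0.017
```

View pics/t2.png

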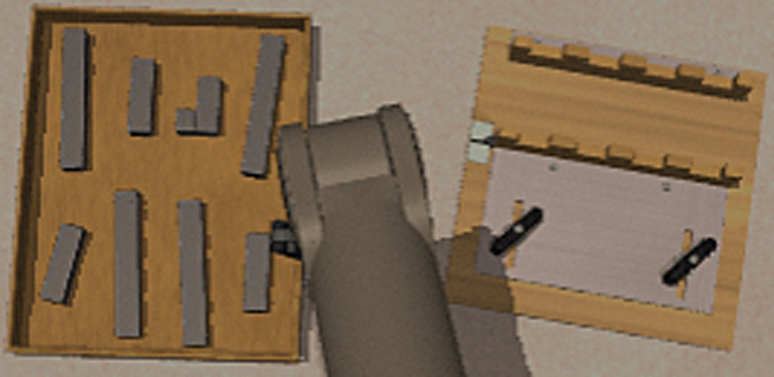

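View pics/ptr2.png

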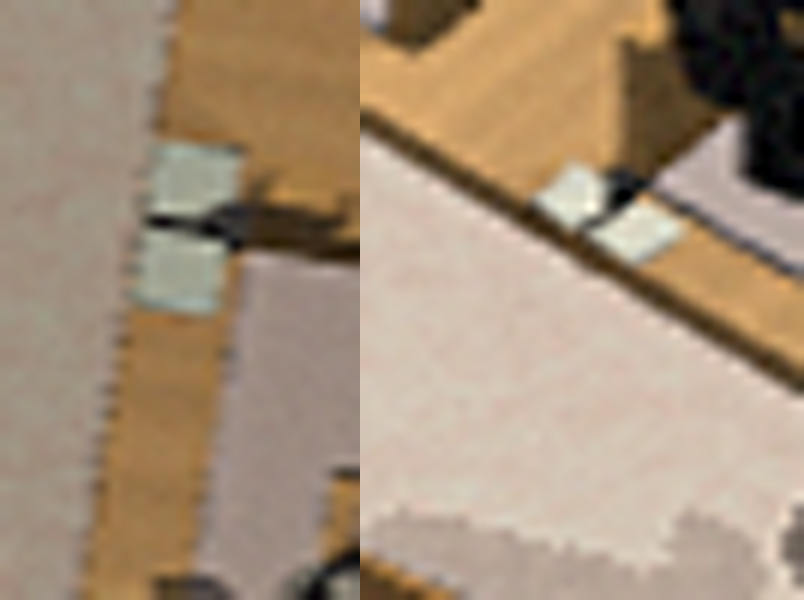

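The pointer is still on the line (left (215,222)) and both bars stand tight. Four long struts in the crop are at (75,98), (263,105), (128,262) and (192,272), each measuring 150 mm and grey. The 80 mm bars and the elbow stay. Pick the first: (0.4265, 0.217).

Run:
```python
from h import *
go((.4265,.2172,.14,.079),(.4265,.2172,.007,.079))
```

```text
t 28.4 tcp [0.4264 0.0509 0.1957] psi 0.048 w 0.0387 F [-0.2  0.4 -0.2] gf 0.0 j7 -1.74
[0.0219, -0.4147, 0.1408, -0.0029, 0.0077, -0.0205] rows>= 3.5
[0.0257, -0.4133, 0.4733, -0.0029, 0.0077, -0.0205] rows>= 2.7
```

```bash
python3 -m jog '[[0.005,-0.11,0,0,0,0],[0.01,-0.22,0,-0.003,0.008,-0.02],[0.016,-0.33,0,-0.003,0.008,-0.02],[0.022,-0.414,0.1,-0.003,0.008,-0.02],[0.022,-0.414,0.2,-0.003,0.008,-0.02],[0.024,-0.413,0.3,-0.003,0.008,-0.02],[0.025,-0.413,0.38,-0.003,0.008,-0.02],[0.026,-0.413,0.44,-0.003,0.008,-0.02],[0.026,-0.413,0.472,-0.003,0.008,-0.02],[0.026,-0.413,0.472,-0.003,0.008,-0.02],[0.026,-0.413,0.472,-0.003,0.008,-0.02]]' -0.05
python3 -m jog '[[0,0,0,0,0,0],[0,0,0,0,0,0],[0,0,0,0,0,0],[0,0,0,0,0,0],[0,0,0,0,0,0]]' -1 60
python3 - <<'E'
from h import *
x,y=rw(.0715,-.09)
go((.4265,.2172,.17,.079),(x,y,.17,TH),(x,y,.06,TH))
E
```

```text
clock: 29.45
ee_pos: [0.4275, 0.2184, 0.0087]
ee_rot: [0.999, 0.04, 0.001, -0.0]
contact_force: [0.1, 0.2, -0.5]
grip_width: 0.0405
gripper_force: 0.0
clock: 29.95
ee_pos: [0.4267, 0.2186, 0.0083]
ee_rot: [0.999, 0.04, 0.001, -0.0]
contact_force: [0.4, 0.4, -0.8]
grip_width: 0.0
gripper_force: 0.0
t 29.9 tcp [0.4267 0.2186 0.0083] psi 0.08 w 0.0 F [ 0.4  0.4 -0.8] gf 0.0 j7 -2.28
[-0.0001, 0.0033, -0.4043, -0.0003, -0.0012, 0.0009] rows>= 3.2
[0.2969, 1.3542, -0.4044, -0.0004, -0.0012, 0.1499] rows>= 11.1
[0.2964, 1.3543, -0.1294, -0.0004, -0.0012, 0.1499] rows>= 2.2
```

The gripper closed empty, so the strut was probably knocked aside. Raise, then look.

```bash
python3 -m jog '[[0,0,-0.1,0,0,0],[0,0,-0.2,0,0,0],[0,0.1,-0.3,0,0,0],[0,0.2,-0.4,0,0,0],[0,0.3,-0.4,0,0,0],[0,0.4,-0.4,0,0,0],[0,0.4,-0.4,0,0,0],[0,0.4,-0.4,0,0,0]]' -0.05
python3 - <<'E'
from h import *
p,d=snap('top');parts(d,p)
A=cv2.resize(p[145:275,145:412],None,fx=2.9,fy=2.9,interpolation=cv2.INTER_CUBIC)
cv2.imwrite('pics/t3.png',A[:,:,::-1]);go()
E
```

```text
clock: 30.75
ee_pos: [0.4391, 0.0583, 0.168]
ee_rot: [0.999, 0.039, 0.001, -0.0]
contact_force: [0.2, 0.2, -0.1]
grip_width: 0.0406
gripper_force: 0.0
[170. 179.] z 0.03 c [604.2 349.9] size [150.  24.] yaw 0.044
[235. 181.] z 0.029 c [604.4 151.5] size [ 24. 148.] yaw -0.107
[193. 178.] z 0.03 c [608.6 279.1] size [81. 25.] yaw -0.005
[214. 182.] z 0.03 c [600.7 219.1] size [56. 42.] yaw -0.424
[188. 236.] z 0.029 c [433.8 284.4] size [147.  21.] yaw 0.055
[211. 239.] z 0.029 c [426.6 216.9] size [147.  24.] yaw 0.081
[166. 235.] z 0.029 c [432.1 350.6] size [26. 79.] yaw -0.216
[233. 239.] z 0.029 c [427.9 151.3] size [23. 80.] yaw 0.012
t 30.8 tcp [0.439  0.0596 0.1679] psi 0.081 w 0.0409 F [0.9 0.2 0.9] gf 0.0 j7 -1.75
```

View pics/t3.png

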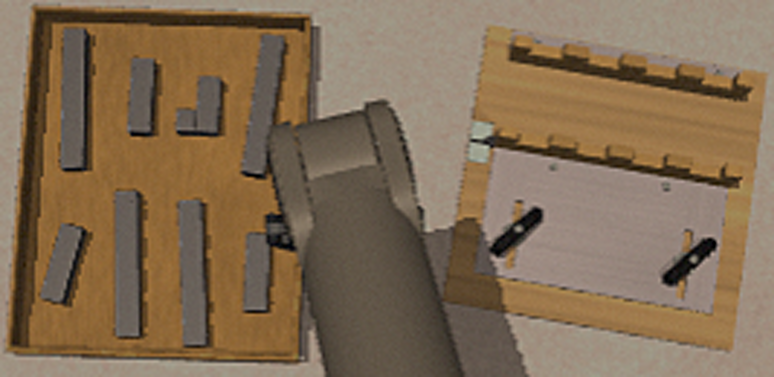

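The strut hasn't moved, so the width 0 / force 0 reading may have been a faulty sensor value. Retry at the same spot and check the reading along the way.

Run:
```python
from h import *
go((.4265,.2172,.14,.081),(.4265,.2172,.006,.081))
```

```text
t 30.8 tcp [0.439  0.0596 0.1679] psi 0.081 w 0.0409 F [0.9 0.2 0.9] gf 0.0 j7 -1.75
[0.0004, -0.3951, 0.0701, -0.0006, -0.0008, -0.0003] rows>= 3.2
[0.0, -0.3948, 0.4051, -0.0006, -0.0008, -0.0003] rows>= 2.7
```

```bash
python3 -m jog '[[0,-0.11,0,0,0,0],[0,-0.22,0,0,0,0],[0,-0.33,0,0,0,0],[0,-0.395,0.05,0,0,0],[0,-0.395,0.15,0,0,0],[0,-0.395,0.25,0,0,0],[0,-0.395,0.33,0,0,0],[0,-0.395,0.38,0,0,0],[0,-0.395,0.404,0,0,0],[0,-0.395,0.404,0,0,0],[0,-0.395,0.404,0,0,0]]' 
python3 -m jog '[[0,0,0,0,0,0],[0,0,0,0,0,0]]' -1 60
python3 -m jog '[[0,0,0,0,0,0],[0,0,0,0,0,0]]'
python3 -m jog '[[0,0,0,0,0,0],[0,0,0,0,0,0]]'
python3 - <<'E'
from h import *
go()
p,d=snap('top');parts(d,p);b,_=snap('side')
cv2.imwrite('pics/s3.png',cv2.resize(b[210:340,160:330],None,fx=4,fy=4,interpolation=cv2.INTER_CUBIC)[:,:,::-1])
E
```

```text
clock: 31.9
ee_pos: [0.4271, 0.2178, 0.0071]
ee_rot: [0.999, 0.041, 0.001, -0.001]
contact_force: [0.7, -0.2, 0.5]
grip_width: 0.0406
gripper_force: 0.0
clock: 32.1
ee_pos: [0.4277, 0.2171, 0.0075]
ee_rot: [0.999, 0.04, 0.002, -0.001]
contact_force: [1.0, -0.2, -0.6]
grip_width: 0.0121
gripper_force: 0.0
clock: 32.3
ee_pos: [0.4271, 0.2166, 0.0069]
ee_rot: [0.999, 0.04, 0.001, -0.0]
contact_force: [0.9, -0.1, 2.8]
grip_width: -0.0002
gripper_force: 1.4
clock: 32.5
ee_pos: [0.4271, 0.2166, 0.0069]
ee_rot: [0.999, 0.04, 0.001, -0.0]
contact_force: [-1.3, -1.5, 4.2]
grip_width: -0.0003
gripper_force: 2.5
t 32.5 tcp [0.4271 0.2166 0.0069] psi 0.08 w -0.0003 F [-1.3 -1.5  4.2] gf 2.5 j7 -2.29
[161. 175.] z 0.029 c [616.  378.6] size [150.  27.] yaw -0.007
[235. 181.] z 0.03 c [603.1 151.7] size [ 23. 150.] yaw -0.104
[193. 178.] z 0.03 c [608.7 279. ] size [25. 81.] yaw -0.012
[214. 182.] z 0.029 c [599.2 219.3] size [59. 42.] yaw -0.409
[166. 236.] z 0.029 c [431.4 350.6] size [25. 78.] yaw -0.166
[381. 235.] z 0.025 c [ 451.9 -288.6] size [34. 73.] yaw -1.338
[188. 252.] z 0.029 c [387.3 281.9] size [54. 21.] yaw 0.175
```

View pics/s3.png

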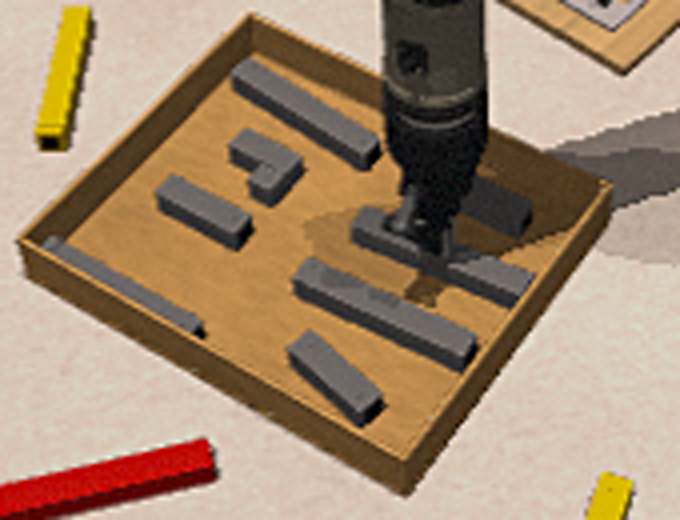

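The fingers visibly straddle the strut. Also, the strut at (604,350) has been knocked to (616,379), against the wall. Lift slightly without opening and read.

```bash
python3 -m jog '[[0,0,0,0,0,0],[0,0,0,0,0,0],[0,0,-0.03,0,0,0],[0,0,-0.06,0,0,0],[0,0,-0.1,0,0,0],[0,0,-0.15,0,0,0],[0,0,-0.15,0,0,0]]'
python3 - <<'E'
from h import *
go()
b,d=snap('side')
cv2.imwrite('pics/s4.png',cv2.resize(b[190:320,180:330],None,fx=4.4,fy=4.4,interpolation=cv2.INTER_CUBIC)[:,:,::-1])
E
```

```text
clock: 33.3
ee_pos: [0.4288, 0.2179, 0.0695]
ee_rot: [0.999, 0.04, 0.004, -0.001]
contact_force: [-0.1, 0.3, -0.2]
grip_width: 0.0
gripper_force: 0.0
t 33.3 tcp [0.4288 0.2179 0.0695] psi 0.08 w 0.0 F [-0.1  0.3 -0.2] gf 0.0 j7 -2.22
```

View pics/s4.png

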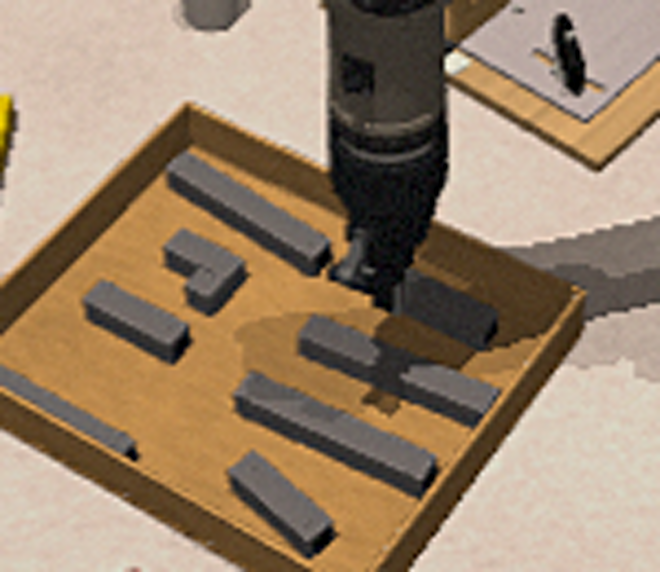

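Run:
```python
from h import *
s=ctrl.read_state();x0=s['ee_pos']
b,d=snap('side');p,dt=snap('top')
for z in(0.0695,.1):print('tcp px side',(proj('side',[[.4288,.2179,z]])-[180,190])*4.4)
# strut corners predicted from top measurement
c=np.array([.4266,.2169]);a=.081;u=np.array([np.cos(a),np.sin(a)]);v=np.array([-u[1],u[0]])
print('pred strut ends side',((proj('side',[np.r_[c+sx*.075*u+sy*.012*v,.029] for sx,sy in((1,1),(1,-1),(-1,-1),(-1,1))])-[180,190])*4.4).round(0).tolist())
P=cloud('side',d);m=(P[...,2]>.025)&(P[...,2]<.035)&(P[...,0]>.33)&(P[...,0]<.52)&(P[...,1]>.17)&(P[...,1]<.26)
w=P[m];print(len(w),'side cloud strut',w.mean(0),w.min(0),w.max(0))
q=P[(P[...,2]>.055)&(P[...,2]<.11)&(abs(P[...,0]-.43)<.08)&(abs(P[...,1]-.218)<.08)]
for z in(.06,.07,.08,.09,.1):
    k=q[abs(q[:,2]-z)<.005]
    if len(k):print('finger z',z,len(k),k.mean(0).round(3),k.min(0).round(3),k.max(0).round(3))
```

```text
tcp px side [[386.85513511 323.55248636]]
tcp px side [[386.0808452  295.39735549]]
pred strut ends side [[291.0, 333.0], [308.0, 310.0], [494.0, 388.0], [479.0, 413.0]]
357 side cloud strut [0.4146988  0.21702652 0.02976934] [0.33406792 0.17031627 0.02507696] [0.49832006 0.25714362 0.03476767]
finger z 0.09 1 [0.422 0.222 0.091] [0.422 0.222 0.091] [0.422 0.222 0.091]
finger z 0.1 10 [0.422 0.224 0.1  ] [0.415 0.212 0.096] [0.43  0.231 0.104]
```

Strut corners agree with the prediction. The fingertips, though, appear about 20 mm higher than the TCP reading: the visible tip is at (385,305) against an expected (387,324). The fingers closed just above the strut, so I need to go about 17 mm lower.

```bash
python3 -m jog '[[0,0,0,0,0,0],[0,0,0,0,0,0],[0,0,0.07,0,0,0],[0,0,0.12,0,0,0],[0,0,0.15,0,0,0],[0,0,0.17,0,0,0],[0,0,0.185,0,0,0],[0,0,0.195,0,0,0],[0,0,0.195,0,0,0]]' -0.02
python3 -m jog '[[0,0,0,0,0,0],[0,0,0,0,0,0],[0,0,0,0,0,0],[0,0,0,0,0,0],[0,0,0,0,0,0]]' -1 60
python3 - <<'E'
from h import *
x,y=rw(.0715,-.09)
go((.4265,.2172,.17,.079),(x,y,.17,TH),(x,y,.06,TH))
E
```

```text
clock: 34.35
ee_pos: [0.4268, 0.2166, -0.0117]
ee_rot: [0.999, 0.04, 0.001, -0.0]
contact_force: [-0.5, -0.5, -0.1]
grip_width: 0.0422
gripper_force: 0.0
clock: 34.85
ee_pos: [0.4275, 0.217, -0.0109]
ee_rot: [0.999, 0.04, 0.001, -0.0]
contact_force: [-2.1, -0.2, 6.0]
grip_width: 0.0229
gripper_force: 60.7
t 34.9 tcp [ 0.4275  0.217  -0.0109] psi 0.08 w 0.0229 F [-2.1 -0.2  6. ] gf 60.7 j7 -2.31
[-0.0011, -0.001, -0.4522, -0.0006, -0.0018, 0.001] rows>= 3.6
[0.2958, 1.3499, -0.4525, -0.0008, -0.0018, 0.1499] rows>= 11.1
[0.2951, 1.3501, -0.1775, -0.0008, -0.0018, 0.1499] rows>= 2.2
```

```bash
python3 -m jog '[[0,0,-0.1,0,0,0],[0,0,-0.2,0,0,0],[0,0,-0.3,0,0,0],[0.02,0.1,-0.4,0,0,0.01],[0.04,0.2,-0.43,0,0,0.02],[0.06,0.3,-0.43,0,0,0.03],[0.09,0.4,-0.43,0,0,0.05],[0.12,0.5,-0.43,0,0,0.07],[0.15,0.6,-0.43,0,0,0.09],[0.18,0.7,-0.43,0,0,0.11],[0.21,0.8,-0.43,0,0,0.13],[0.24,0.9,-0.43,0,0,0.15]]'
python3 - <<'E'
from h import *
x,y=rw(.0715,-.09)
go((x,y,.16,TH),(x,y,.075,TH),(x,y,.037,TH))
E
```

```text
clock: 36.05
ee_pos: [0.551, -0.1362, 0.1599]
ee_rot: [0.997, -0.073, 0.0, -0.0]
contact_force: [0.7, 0.4, -0.6]
grip_width: 0.0224
gripper_force: 60.1
t 36.0 tcp [ 0.551  -0.1362  0.1599] psi -0.146 w 0.0224 F [ 0.7  0.4 -0.6] gf 60.1 j7 -1.62
[0.1562, 0.4208, -0.0004, -0.0004, -0.0002, -0.001] rows>= 3.6
[0.1561, 0.4209, 0.2121, -0.0004, -0.0002, -0.001] rows>= 1.7
[0.1561, 0.421, 0.3071, -0.0004, -0.0002, -0.001] rows>= 0.8
```

```bash
python3 -m jog '[[0.04,0.11,0,0,0,0],[0.08,0.22,0,0,0,0],[0.12,0.33,0,0,0,0],[0.156,0.42,0,0,0,0],[0.156,0.42,0.08,0,0,0],[0.156,0.42,0.16,0,0,0],[0.156,0.42,0.19,0,0,0],[0.156,0.42,0.19,0,0,0],[0.156,0.42,0.19,0,0,0]]'
python3 - <<'E'
from h import *
x,y=rw(.0715,-.09)
go((x,y,.037,TH))
E
```

```text
clock: 36.95
ee_pos: [0.5895, -0.3097, 0.0853]
ee_rot: [0.997, -0.072, 0.001, -0.0]
contact_force: [-0.4, 0.3, -0.4]
grip_width: 0.0226
gripper_force: 60.0
t 37.0 tcp [ 0.5895 -0.3097  0.0853] psi -0.144 w 0.0226 F [-0.4  0.3 -0.4] gf 60.0 j7 -1.36
[-0.0025, 0.0058, 0.1208, -0.0003, -0.0017, 0.0002] rows>= 1.0
```

```bash
python3 -m jog '[[-0.002,0.005,0.03,0,0,0],[-0.002,0.005,0.06,0,0,0],[-0.002,0.005,0.09,0,0,0],[-0.002,0.005,0.11,0,0,0],[-0.002,0.005,0.119,0,0,0],[-0.002,0.005,0.119,0,0,0],[-0.002,0.005,0.119,0,0,0]]'
python3 -m jog '[[0,0,0,0,0,0],[0,0,0,0,0,0],[0,0,0,0,0,0],[0,0,-0.08,0,0,0],[0,0,-0.18,0,0,0],[0,0,-0.28,0,0,0],[0,0,-0.32,0,0,0]]' -0.02
python3 - <<'E'
from h import *
p,d=snap('top');parts(d,p)
go((.4335,.2840,.165,.055))
E
```

```text
clock: 37.65
ee_pos: [0.588, -0.3117, 0.0367]
ee_rot: [0.997, -0.072, 0.001, -0.0]
contact_force: [0.5, -0.4, -1.2]
grip_width: 0.0223
gripper_force: 60.1
clock: 38.35
ee_pos: [0.59, -0.3128, 0.1698]
ee_rot: [0.997, -0.072, 0.004, 0.001]
contact_force: [-0.3, -0.4, 0.5]
grip_width: 0.0417
gripper_force: 0.0
[161. 175.] z 0.029 c [616.  378.2] size [ 26. 151.] yaw -0.007
[235. 181.] z 0.029 c [603.4 151.6] size [ 23. 150.] yaw -0.104
[193. 178.] z 0.029 c [608.8 279.1] size [25. 81.] yaw -0.001
[214. 183.] z 0.029 c [599.3 219.3] size [59. 42.] yaw -0.405
[389. 195.] z 0.075 c [ 562.7 -305.6] size [ 37. 124.] yaw -0.137
[188. 236.] z 0.029 c [433.7 284.3] size [147.  21.] yaw 0.056
[166. 235.] z 0.029 c [432.  350.2] size [26. 79.] yaw -0.226
[233. 238.] z 0.029 c [427.7 151.3] size [23. 80.] yaw -0.003
t 38.4 tcp [ 0.5906 -0.3131  0.1709] psi -0.145 w 0.0419 F [1.6 0.3 1.3] gf 0.0 j7 -1.35
[-0.6042, -1.4205, 0.0055, 0.0022, -0.0067, -0.1333] rows>= 12.3
```

```bash
python3 -m jog '[[-0.05,-0.1,0,0,0,-0.01],[-0.09,-0.2,0,0,0,-0.02],[-0.13,-0.3,0,0,0,-0.04],[-0.17,-0.4,0,0,0,-0.05],[-0.21,-0.5,0,0,0,-0.06],[-0.26,-0.6,0,0,0,-0.08],[-0.3,-0.7,0,0,0,-0.09],[-0.34,-0.8,0,0,0,-0.1],[-0.38,-0.9,0,0,0,-0.12],[-0.42,-1,0,0.002,-0.006,-0.133],[-0.42,-1,0,0.002,-0.006,-0.133]]'
python3 - <<'E'
from h import *
go((.4337,.2843,.165,.056),(.4337,.2843,.05,.056),(.4337,.2843,-.012,.056))
E
```

```text
clock: 39.5
ee_pos: [0.4766, 0.1152, 0.1641]
ee_rot: [0.999, 0.033, -0.005, -0.004]
contact_force: [-0.5, 0.6, -0.5]
grip_width: 0.0418
gripper_force: 0.0
t 39.5 tcp [0.4766 0.1152 0.1641] psi 0.066 w 0.0418 F [-0.5  0.6 -0.5] gf 0.0 j7 -1.9
[-0.0792, -0.429, 0.0018, -0.005, 0.006, 0.0065] rows>= 3.5
[-0.0766, -0.4268, 0.2893, -0.005, 0.006, 0.0065] rows>= 2.3
[-0.0752, -0.4256, 0.4443, -0.005, 0.006, 0.0065] rows>= 1.2
```

```bash
python3 -m jog '[[-0.02,-0.11,0,0,0,0],[-0.04,-0.22,0,0,0,0],[-0.06,-0.33,0,-0.005,0.006,0],[-0.079,-0.427,0,-0.005,0.006,0.006],[-0.078,-0.427,0.1,-0.005,0.006,0.006],[-0.077,-0.427,0.2,-0.005,0.006,0.006],[-0.076,-0.427,0.28,-0.005,0.006,0.006],[-0.076,-0.427,0.28,-0.005,0.006,0.006],[-0.076,-0.427,0.28,-0.005,0.006,0.006]]'
python3 - <<'E'
from h import *
go((.4337,.2843,-.012,.056))
E
```

```text
clock: 40.4
ee_pos: [0.4382, 0.277, 0.0534]
ee_rot: [1.0, 0.023, 0.0, 0.002]
contact_force: [-0.2, 1.1, 0.4]
grip_width: 0.0419
gripper_force: 0.0
t 40.4 tcp [0.4382 0.277  0.0534] psi 0.045 w 0.0419 F [-0.2  1.1  0.4] gf 0.0 j7 -2.4
[-0.0105, -0.0193, 0.1635, 0.0026, -0.0, -0.007] rows>= 1.3
```

```bash
python3 -m jog '[[-0.01,-0.019,0,0.002,0,-0.007],[-0.01,-0.019,0,0.002,0,-0.007],[-0.01,-0.019,0.05,0.002,0,-0.007],[-0.01,-0.019,0.1,0.002,0,-0.007],[-0.01,-0.019,0.14,0.002,0,-0.007],[-0.01,-0.019,0.162,0.002,0,-0.007],[-0.01,-0.019,0.162,0.002,0,-0.007]]'
python3 -m jog '[[0,0,0,0,0,0],[0,0,0,0,0,0],[0,0,0,0,0,0],[0,0,0,0,0,0],[0,0,0,0,0,0]]' -1 60
python3 - <<'E'
from h import *
x,y=rw(.0715,-.03)
go((x,y,.16,TH))
E
```

```text
clock: 41.1
ee_pos: [0.434, 0.2848, -0.0111]
ee_rot: [1.0, 0.028, 0.001, 0.0]
contact_force: [-0.8, 0.0, -0.2]
grip_width: 0.0418
gripper_force: 0.0
clock: 41.6
ee_pos: [0.4352, 0.2857, -0.0098]
ee_rot: [1.0, 0.028, 0.002, -0.001]
contact_force: [-0.7, 1.2, 6.5]
grip_width: 0.0227
gripper_force: 61.4
t 41.6 tcp [ 0.4352  0.2857 -0.0098] psi 0.056 w 0.0227 F [-0.7  1.2  6.5] gf 61.4 j7 -2.47
[0.3295, 1.3656, -0.4244, -0.0009, -0.0025, 0.1339] rows>= 11.7
```

```bash
python3 -m jog '[[0,0,-0.1,0,0,0],[0,0,-0.2,0,0,0],[0,0,-0.3,0,0,0],[0.02,0.1,-0.4,0,0,0.01],[0.05,0.2,-0.43,0,0,0.02],[0.07,0.3,-0.43,0,0,0.03],[0.1,0.4,-0.43,0,0,0.05],[0.13,0.5,-0.43,0,0,0.07],[0.16,0.6,-0.43,0,0,0.09],[0.19,0.7,-0.43,0,0,0.11],[0.22,0.8,-0.43,0,0,0.13],[0.23,0.9,-0.43,0,0,0.134]]'
python3 -m jog '[[0,0,0,0,0,0],[0,0,0,0,0,0]]'
python3 - <<'E'
from h import *
x,y=rw(.0715,-.03)
go((x,y,.16,TH),(x,y,.082,TH))
E
```

```text
clock: 42.8
ee_pos: [0.5469, -0.071, 0.1614]
ee_rot: [0.997, -0.072, 0.001, -0.0]
contact_force: [-0.3, 0.4, -0.4]
grip_width: 0.0224
gripper_force: 60.7
clock: 43.0
ee_pos: [0.5457, -0.0704, 0.1609]
ee_rot: [0.997, -0.074, 0.0, -0.0]
contact_force: [-0.1, 0.5, -0.5]
grip_width: 0.0224
gripper_force: 60.7
t 43.0 tcp [ 0.5457 -0.0704  0.1609] psi -0.147 w 0.0224 F [-0.1  0.5 -0.5] gf 60.7 j7 -1.75
[0.1937, 0.4313, 0.0024, -0.0002, -0.0006, -0.002] rows>= 3.8
[0.1935, 0.4314, 0.1974, -0.0002, -0.0006, -0.002] rows>= 1.6
```

```bash
python3 -m jog '[[0.05,0.11,0,0,0,0],[0.1,0.22,0,0,0,0],[0.15,0.33,0,0,0,0],[0.193,0.431,0,0,0,-0.002],[0.193,0.431,0.08,0,0,-0.002],[0.193,0.431,0.16,0,0,-0.002],[0.193,0.431,0.19,0,0,-0.002],[0.193,0.431,0.19,0,0,-0.002],[0.193,0.431,0.19,0,0,-0.002]]'
python3 - <<'E'
from h import *
x,y=rw(.0715,-.03)
go((x,y,.038,TH))
E
```

```text
clock: 43.9
ee_pos: [0.5989, -0.2501, 0.0866]
ee_rot: [0.998, -0.07, 0.002, 0.0]
contact_force: [-0.3, -0.3, 0.4]
grip_width: 0.0225
gripper_force: 60.7
t 43.9 tcp [ 0.5989 -0.2501  0.0866] psi -0.14 w 0.0225 F [-0.3 -0.3  0.4] gf 60.7 j7 -1.47
[-0.0043, 0.0066, 0.1214, -0.0001, -0.0023, 0.0031] rows>= 1.0
```

```bash
python3 -m jog '[[-0.003,0.006,0.03,0,0,0.002],[-0.003,0.006,0.06,0,0,0.002],[-0.003,0.006,0.09,0,0,0.002],[-0.003,0.006,0.11,0,0,0.002],[-0.003,0.006,0.12,0,0,0.002],[-0.003,0.006,0.12,0,0,0.002],[-0.003,0.006,0.12,0,0,0.002]]'
python3 -m jog '[[0,0,0,0,0,0],[0,0,0,0,0,0],[0,0,0,0,0,0],[0,0,-0.08,0,0,0],[0,0,-0.18,0,0,0],[0,0,-0.28,0,0,0],[0,0,-0.32,0,0,0],[0,0,-0.32,0,0,0],[0,0,-0.32,0,0,0]]' -0.02
python3 - <<'E'
from h import *
p,d=snap('top');parts(d,p)
go((.6034,.1516,.165,-.104))
E
```

```text
clock: 44.6
ee_pos: [0.5965, -0.2534, 0.0373]
ee_rot: [0.997, -0.072, 0.001, 0.0]
contact_force: [-0.2, -0.1, -0.1]
grip_width: 0.0226
gripper_force: 60.8
clock: 45.5
ee_pos: [0.5957, -0.2532, 0.1648]
ee_rot: [0.997, -0.072, 0.0, -0.0]
contact_force: [-0.4, 0.3, -0.3]
grip_width: 0.0419
gripper_force: 0.0
[161. 176.] z 0.029 c [616.  378.6] size [ 27. 150.] yaw -0.006
[235. 181.] z 0.03 c [604.3 151.6] size [ 23. 148.] yaw -0.104
[193. 178.] z 0.03 c [610.1 279.1] size [78. 25.] yaw 0.006
[214. 182.] z 0.03 c [602.3 219.2] size [59. 42.] yaw -0.41
[370. 193.] z 0.076 c [ 568.8 -244.2] size [ 47. 117.] yaw -0.131
[386. 197.] z 0.075 c [ 560.8 -292.7] size [ 19. 118.] yaw -0.195
[166. 235.] z 0.03 c [432.1 350.5] size [26. 79.] yaw -0.227
[233. 238.] z 0.029 c [427.8 151.2] size [23. 80.] yaw 0.002
t 45.5 tcp [ 0.595  -0.253   0.1638] psi -0.144 w 0.0417 F [ 0.1 -0.2 -1.1] gf 0.0 j7 -1.46
[-0.1249, -1.0039, -0.0024, -0.0004, 0.0006, -0.027] rows>= 8.1
```

```bash
python3 -m jog '[[-0.01,-0.1,0,0,0,0],[-0.02,-0.2,0,0,0,0],[-0.04,-0.3,0,0,0,-0.01],[-0.05,-0.4,0,0,0,-0.01],[-0.06,-0.5,0,0,0,-0.02],[-0.07,-0.6,0,0,0,-0.027],[-0.09,-0.7,0,0,0,-0.027],[-0.1,-0.8,0,0,0,-0.027],[-0.11,-0.9,0,0,0,-0.027],[-0.125,-1,0,0,0,-0.027],[-0.125,-1,0,0,0,-0.027],[-0.125,-1,0,0,0,-0.027]]'
python3 - <<'E'
from h import *
go((.6035,.1516,.06,-.104))
E
```

```text
clock: 46.75
ee_pos: [0.6028, 0.1508, 0.1633]
ee_rot: [0.999, -0.05, -0.001, 0.0]
contact_force: [0.5, -0.3, -0.4]
grip_width: 0.0416
gripper_force: 0.0
t 46.8 tcp [0.6028 0.1508 0.1633] psi -0.101 w 0.0416 F [ 0.5 -0.3 -0.4] gf 0.0 j7 -2.11
[0.0019, -0.0023, 0.2581, 0.0007, 0.0011, 0.0021] rows>= 2.1
```

```bash
python3 -m jog '[[0.002,-0.002,0.08,0,0,0.002],[0.002,-0.002,0.16,0,0,0.002],[0.002,-0.002,0.24,0,0,0.002],[0.002,-0.002,0.31,0,0,0.002],[0.002,-0.002,0.37,0,0,0.002],[0.002,-0.002,0.41,0,0,0.002],[0.002,-0.002,0.437,0,0,0.002],[0.002,-0.002,0.437,0,0,0.002],[0.002,-0.002,0.437,0,0,0.002]]'
python3 -m jog '[[0,0,0,0,0,0],[0,0,0,0,0,0],[0,0,0,0,0,0],[0,0,0,0,0,0],[0,0,0,0,0,0]]' -1 60
python3 - <<'E'
from h import *
x,y=rw(.0715,.03)
go((x,y,.16,TH))
E
```

```text
clock: 47.65
ee_pos: [0.6061, 0.1503, -0.0089]
ee_rot: [0.999, -0.054, 0.001, -0.0]
contact_force: [1.4, 0.1, 0.4]
grip_width: 0.0416
gripper_force: 0.0
clock: 48.15
ee_pos: [0.6067, 0.1508, -0.008]
ee_rot: [0.999, -0.053, 0.002, -0.0]
contact_force: [-0.8, -0.1, 5.8]
grip_width: 0.0223
gripper_force: 62.0
t 48.1 tcp [ 0.6067  0.1508 -0.008 ] psi -0.107 w 0.0223 F [-0.8 -0.1  5.8] gf 62.0 j7 -2.19
[0.0908, 0.8549, -0.4203, -0.0007, -0.0029, 0.0249] rows>= 7.7
```

```bash
python3 -m jog '[[0,0,-0.1,0,0,0],[0,0,-0.2,0,0,0],[0,0,-0.3,0,0,0],[0,0.05,-0.4,0,0,0],[0.02,0.15,-0.42,0,0,0],[0.03,0.25,-0.42,0,0,0.01],[0.04,0.35,-0.42,0,0,0.01],[0.05,0.45,-0.42,0,0,0.02],[0.06,0.55,-0.42,0,0,0.025],[0.07,0.65,-0.42,0,0,0.025],[0.08,0.75,-0.42,0,0,0.025],[0.09,0.85,-0.42,0,0,0.025]]'
python3 -m jog '[[0,0,0,0,0,0],[0,0,0.07,0,0,0],[0,0,0.14,0,0,0],[0,0,0.18,0,0,0],[0,0,0.18,0,0,0],[0,0,0.18,0,0,0]]'
python3 - <<'E'
from h import *
x,y=rw(.0745,.03)
go((x,y,.04,TH))
E
```

```text
clock: 49.35
ee_pos: [0.604, -0.193, 0.1584]
ee_rot: [0.997, -0.072, 0.001, 0.0]
contact_force: [1.2, -0.8, -0.7]
grip_width: 0.0226
gripper_force: 61.3
clock: 49.95
ee_pos: [0.6051, -0.1913, 0.087]
ee_rot: [0.997, -0.072, 0.001, 0.0]
contact_force: [0.3, 0.4, 1.2]
grip_width: 0.0224
gripper_force: 61.2
t 50.0 tcp [ 0.6051 -0.1913  0.087 ] psi -0.144 w 0.0224 F [0.3 0.4 1.2] gf 61.2 j7 -1.58
[0.009, 0.0044, 0.1176, -0.0001, -0.0015, 0.0001] rows>= 0.9
```

```bash
python3 -m jog '[[0.009,0.004,0,0,0,0],[0.009,0.004,0.03,0,0,0],[0.009,0.004,0.06,0,0,0],[0.009,0.004,0.09,0,0,0],[0.009,0.004,0.11,0,0,0],[0.009,0.004,0.116,0,0,0],[0.009,0.004,0.116,0,0,0],[0.009,0.004,0.116,0,0,0]]'
python3 -m jog '[[0,0,0,0,0,0],[0,0,0,0,0,0],[0,0,0,0,0,0],[0,0,-0.08,0,0,0],[0,0,-0.18,0,0,0],[0,0,-0.28,0,0,0],[0,0,-0.32,0,0,0],[0,0,-0.32,0,0,0],[0,0,-0.32,0,0,0]]' -0.02
python3 - <<'E'
from h import *
p,d=snap('top');parts(d,p)
P=cloud('top',d);z=P[...,2]
m=(z>.03)&(z<.06)&(P[...,1]>.36)&(P[...,1]<.44)&(P[...,0]>.55)&(P[...,0]<.67);q=P[m];print('wall y',np.percentile(q[:,1],[2,25,50,75,98]).round(4),np.median(q[:,2]))
m=(z>.026)&(z<.032)&(P[...,1]>.34)&(P[...,1]<.42)&(P[...,0]>.55)&(P[...,0]<.68);q=P[m];print('strut y',np.percentile(q[:,1],[2,50,98]).round(4))
go((.616,.36,.165,0))
E
```

```text
clock: 50.75
ee_pos: [0.6084, -0.1936, 0.0403]
ee_rot: [0.997, -0.072, 0.001, 0.0]
contact_force: [0.1, -0.5, -0.9]
grip_width: 0.0224
gripper_force: 61.3
clock: 51.65
ee_pos: [0.6075, -0.1935, 0.1677]
ee_rot: [0.997, -0.072, 0.001, 0.0]
contact_force: [0.2, -0.5, 0.4]
grip_width: 0.0418
gripper_force: 0.0
[161. 175.] z 0.029 c [615.9 378.7] size [ 27. 150.] yaw -0.004
[193. 178.] z 0.03 c [608.7 279.1] size [81. 25.] yaw 0.004
[349. 187.] z 0.076 c [ 583.  -189.4] size [ 32. 126.] yaw -0.178
[214. 182.] z 0.03 c [599.1 219.2] size [59. 42.] yaw -0.41
[166. 235.] z 0.029 c [432.5 350.7] size [26. 78.] yaw -0.215
[233. 238.] z 0.029 c [427.9 151.2] size [23. 80.] yaw 0.001
wall y [0.3682 0.3785 0.3899 0.393  0.3971] 0.03437430935861293
strut y [0.3682 0.3802 0.3931]
t 51.7 tcp [ 0.6068 -0.1934  0.1667] psi -0.145 w 0.0418 F [-0.5  0.1 -0.5] gf 0.0 j7 -1.56
[-0.1767, -1.3723, 0.0047, -0.0002, 0.0005, -0.0964] rows>= 11.1
```

Three are placed. The last strut lies flush against the +y wall, so I'll pull it off the wall first with closed fingertips pressed lightly on its top.

```bash
python3 -m jog '[[-0.01,-0.1,0,0,0,0],[-0.03,-0.2,0,0,0,-0.01],[-0.04,-0.3,0,0,0,-0.02],[-0.05,-0.4,0,0,0,-0.03],[-0.07,-0.5,0,0,0,-0.04],[-0.08,-0.6,0,0,0,-0.05],[-0.1,-0.7,0,0,0,-0.06],[-0.11,-0.8,0,0,0,-0.08],[-0.12,-0.9,0,0,0,-0.096],[-0.13,-1,0,0,0,-0.096],[-0.13,-1,0,0,0,-0.096],[-0.13,-1,0,0,0,-0.096]]' -1 40
python3 - <<'E'
from h import *
go((.616,.379,.165,0),(.616,.379,.04,0))
E
```

```text
clock: 52.9
ee_pos: [0.6126, 0.2108, 0.1659]
ee_rot: [1.0, 0.001, -0.001, 0.001]
contact_force: [-0.1, -0.3, 0.4]
grip_width: 0.0003
gripper_force: 0.0
t 52.9 tcp [0.6126 0.2108 0.1659] psi 0.003 w 0.0003 F [-0.1 -0.3  0.4] gf 0.0 j7 -2.11
[0.0095, -0.4205, 0.0019, 0.0007, 0.0012, 0.0017] rows>= 3.4
[0.0101, -0.4208, 0.3144, 0.0007, 0.0012, 0.0017] rows>= 2.5
```

```bash
python3 -m jog '[[0.01,-0.11,0,0,0,0],[0.01,-0.22,0,0,0,0],[0.01,-0.33,0,0,0,0],[0.01,-0.4,0,0,0,0],[0.01,-0.4,0.1,0,0,0],[0.01,-0.4,0.2,0,0,0],[0.01,-0.4,0.28,0,0,0],[0.01,-0.4,0.33,0,0,0],[0.01,-0.4,0.36,0,0,0],[0.01,-0.4,0.375,0,0,0],[0.01,-0.4,0.375,0,0,0],[0.01,-0.4,0.375,0,0,0]]'
python3 - <<'E'
from h import *
go((.616,.371,.007,0))
E
```

```text
clock: 54.1
ee_pos: [0.6194, 0.3699, 0.0193]
ee_rot: [1.0, -0.001, 0.002, -0.0]
contact_force: [-0.0, 0.2, 0.6]
grip_width: 0.0001
gripper_force: 0.0
t 54.1 tcp [0.6194 0.3699 0.0193] psi -0.001 w 0.0001 F [-0.   0.2  0.6] gf 0.0 j7 -2.38
[-0.0086, -0.0027, 0.0308, -0.0005, -0.0023, -0.0008] rows>= 0.3
```

```bash
python3 -m jog '[[-0.006,-0.002,0.01,0,0,0],[-0.008,-0.003,0.02,0,0,0],[-0.008,-0.003,0.025,0,0,0],[-0.008,-0.003,0.025,0,0,0]]'
python3 -m jog '[[0,0,0.003,0,0,0],[0,0,0.006,0,0,0],[0,0,0.006,0,0,0]]'
python3 -m jog '[[0,0,0.003,0,0,0],[0,0,0.006,0,0,0],[0,0,0.006,0,0,0]]'
```

```text
clock: 54.5
ee_pos: [0.6149, 0.3708, 0.0077]
ee_rot: [1.0, -0.0, 0.001, 0.0]
contact_force: [-0.8, 0.3, -0.4]
grip_width: 0.0001
gripper_force: 0.0
clock: 54.8
ee_pos: [0.6155, 0.3711, 0.007]
ee_rot: [1.0, -0.0, 0.001, 0.0]
contact_force: [-1.6, -0.7, 5.1]
grip_width: -0.0002
gripper_force: 2.8
clock: 55.1
ee_pos: [0.6155, 0.371, 0.0069]
ee_rot: [1.0, -0.001, 0.001, 0.0]
contact_force: [-5.1, -4.2, 16.1]
grip_width: -0.0
gripper_force: 8.0
```

```bash
python3 -m jog '[[0,0.01,-0.002,0,0,0],[0,0.025,-0.002,0,0,0],[0,0.04,-0.002,0,0,0],[0,0.055,-0.002,0,0,0],[0,0.07,-0.002,0,0,0],[0,0.085,-0.002,0,0,0],[0,0.085,-0.002,0,0,0],[0,0.085,-0.1,0,0,0],[0,0.085,-0.2,0,0,0],[0,0.185,-0.3,0,0,0],[0,0.285,-0.4,0,0,0],[0,0.285,-0.4,0,0,0]]'
python3 - <<'E'
from h import *
go()
p,d=snap('top');parts(d,p)
E
```

```text
clock: 56.3
ee_pos: [0.6184, 0.2527, 0.1675]
ee_rot: [1.0, -0.003, 0.004, 0.001]
contact_force: [0.1, 0.4, -0.7]
grip_width: 0.0003
gripper_force: 0.0
t 56.3 tcp [0.6184 0.2527 0.1675] psi -0.006 w 0.0003 F [ 0.1  0.4 -0.7] gf 0.0 j7 -2.19
[350. 180.] z 0.076 c [ 604.7 -189.9] size [ 29. 153.] yaw -0.144
[173. 181.] z 0.029 c [605.6 340.6] size [128.  26.] yaw 0.029
[370. 185.] z 0.076 c [ 592.7 -236.7] size [ 50. 159.] yaw -0.197
[390. 189.] z 0.076 c [ 578.3 -301.9] size [ 36. 168.] yaw -0.15
[166. 235.] z 0.029 c [432.1 350.4] size [26. 79.] yaw -0.22
```

Dragged clear to about (0.6165, 0.341), yaw about 0.03. Grasp it.

Run:
```python
from h import *
go((.6165,.341,.165,.03),(.6165,.341,.05,.03))
```

```text
t 56.4 tcp [0.6182 0.2528 0.1673] psi -0.007 w 0.0001 F [ 0.3 -1.8  1.6] gf 0.0 j7 -2.19
[-0.0058, -0.2205, 0.0054, 0.0006, -0.0054, -0.0245] rows>= 1.8
[-0.0081, -0.2207, 0.2929, 0.0006, -0.0054, -0.0245] rows>= 2.3
```

```bash
python3 -m jog '[[-0.003,-0.11,0,0,0,-0.01],[-0.006,-0.22,0,0,-0.005,-0.024],[-0.006,-0.22,0.1,0,-0.005,-0.024],[-0.007,-0.22,0.2,0,-0.005,-0.024],[-0.008,-0.22,0.28,0,-0.005,-0.024],[-0.008,-0.22,0.28,0,-0.005,-0.024],[-0.008,-0.22,0.28,0,-0.005,-0.024]]' -0.02
python3 - <<'E'
from h import *
go((.6165,.341,-.011,.03))
E
```

```text
clock: 57.05
ee_pos: [0.6108, 0.346, 0.0501]
ee_rot: [1.0, 0.018, -0.004, 0.0]
contact_force: [0.7, 0.3, 0.7]
grip_width: 0.0419
gripper_force: 0.0
t 57.0 tcp [0.6108 0.346  0.0501] psi 0.037 w 0.0419 F [0.7 0.3 0.7] gf 0.0 j7 -2.32
[0.0151, 0.0129, 0.1527, 0.0, 0.0055, 0.0045] rows>= 1.2
```

```bash
python3 -m jog '[[0.014,0.012,0,0,0.005,0.004],[0.014,0.012,0,0,0.005,0.004],[0.014,0.012,0.05,0,0.005,0.004],[0.014,0.012,0.1,0,0.005,0.004],[0.014,0.012,0.13,0,0.005,0.004],[0.014,0.012,0.152,0,0.005,0.004],[0.014,0.012,0.152,0,0.005,0.004]]'
python3 -m jog '[[0,0,0,0,0,0],[0,0,0,0,0,0],[0,0,0,0,0,0],[0,0,0,0,0,0],[0,0,0,0,0,0]]' -1 60
python3 - <<'E'
from h import *
x,y=rw(.0715,.09)
go((x,y,.16,TH))
E
```

```text
clock: 57.75
ee_pos: [0.6171, 0.3399, -0.0102]
ee_rot: [1.0, 0.015, 0.0, 0.0]
contact_force: [0.5, 0.6, -0.5]
grip_width: 0.0416
gripper_force: 0.0
clock: 58.25
ee_pos: [0.6182, 0.341, -0.0083]
ee_rot: [1.0, 0.015, 0.002, -0.001]
contact_force: [-0.0, -0.8, 4.9]
grip_width: 0.0226
gripper_force: 62.2
t 58.2 tcp [ 0.6182  0.341  -0.0083] psi 0.029 w 0.0226 F [-0.  -0.8  4.9] gf 62.2 j7 -2.34
[-0.0434, 1.1855, -0.4221, -0.0009, -0.0024, 0.1158] rows>= 10.1
```

```bash
python3 -m jog '[[0,0,-0.1,0,0,0],[0,0,-0.2,0,0,0],[0,0,-0.3,0,0,0],[0,0.1,-0.4,0,0,0.01],[0,0.2,-0.42,0,0,0.02],[-0.01,0.3,-0.42,0,0,0.03],[-0.01,0.4,-0.42,0,0,0.05],[-0.02,0.5,-0.42,0,0,0.07],[-0.02,0.6,-0.42,0,0,0.09],[-0.03,0.7,-0.42,0,0,0.11],[-0.03,0.8,-0.42,0,0,0.116],[-0.04,0.9,-0.42,0,0,0.116]]'
python3 -m jog '[[0,0,0,0,0,0],[0,0,0,0,0,0]]'
python3 - <<'E'
from h import *
x,y=rw(.0715,.09)
go((x,y,.16,TH),(x,y,.085,TH))
p,d=snap('top');P=cloud('top',d);b,_=snap('side')
cv2.imwrite('pics/t6.png',np.vstack([cv2.resize(p[140:270,150:412],None,fx=2.2,fy=2.2),cv2.resize(b[130:270,200:376],(576,300))])[:,:,::-1])
E
```

```text
clock: 59.45
ee_pos: [0.6111, -0.0217, 0.1579]
ee_rot: [0.997, -0.072, 0.0, 0.0]
contact_force: [1.2, -0.2, -0.9]
grip_width: 0.0223
gripper_force: 61.5
clock: 59.65
ee_pos: [0.611, -0.0215, 0.1578]
ee_rot: [0.997, -0.074, 0.0, 0.0]
contact_force: [0.3, 0.5, -1.1]
grip_width: 0.0222
gripper_force: 61.6
t 59.6 tcp [ 0.611  -0.0215  0.1578] psi -0.148 w 0.0222 F [ 0.3  0.5 -1.1] gf 61.6 j7 -1.87
[0.0492, 0.2763, -0.0055, 0.0, -0.0002, -0.0022] rows>= 2.2
[0.0492, 0.2763, 0.182, 0.0, -0.0002, -0.0022] rows>= 1.5
```

View pics/t6.png

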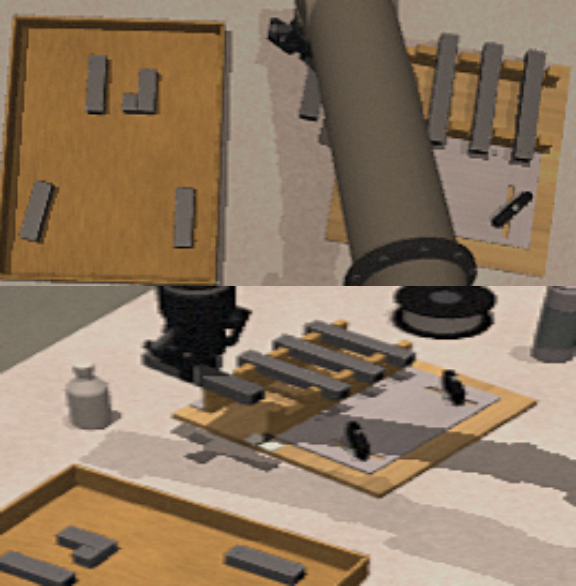

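Three struts sit in notches at (443,90), (485,97) and (530,105). The fourth is held level, and the crate now holds only the shorts and the elbow. Place the fourth.

```bash
python3 -m jog '[[0.025,0.1,0,0,0,0],[0.04,0.2,0,0,0,0],[0.049,0.276,0,0,0,0],[0.049,0.276,0.08,0,0,0],[0.049,0.276,0.15,0,0,0],[0.049,0.276,0.175,0,0,0],[0.049,0.276,0.175,0,0,0],[0.049,0.276,0.175,0,0,0]]'
python3 - <<'E'
from h import *
x,y=rw(.0715,.09)
go((x,y,.04,TH))
E
```

```text
clock: 60.55
ee_pos: [0.6164, -0.1309, 0.0895]
ee_rot: [0.997, -0.071, 0.002, -0.0]
contact_force: [0.6, -0.2, -0.4]
grip_width: 0.0224
gripper_force: 61.5
t 60.5 tcp [ 0.6164 -0.1309  0.0895] psi -0.143 w 0.0224 F [ 0.6 -0.2 -0.4] gf 61.5 j7 -1.7
[-0.0049, 0.0079, 0.1238, -0.0004, -0.0022, 0.0011] rows>= 1.0
```

```bash
python3 -m jog '[[-0.004,0.007,0,0,0,0],[-0.004,0.007,0.03,0,0,0],[-0.004,0.007,0.06,0,0,0],[-0.004,0.007,0.09,0,0,0],[-0.004,0.007,0.11,0,0,0],[-0.004,0.007,0.122,0,0,0],[-0.004,0.007,0.122,0,0,0],[-0.004,0.007,0.122,0,0,0]]'
python3 -m jog '[[0,0,0,0,0,0],[0,0,0,0,0,0],[0,0,0,0,0,0],[0,0,-0.08,0,0,0],[0,0,-0.18,0,0,0],[0,0,-0.28,0,0,0],[0,-0.1,-0.35,0,0,0],[0,-0.22,-0.35,0,0,0],[-0.1,-0.34,-0.35,0,0,0],[-0.2,-0.44,-0.35,0,0,0],[-0.3,-0.5,-0.35,0,0,0],[-0.3,-0.5,-0.35,0,0,0]]' -0.02
python3 - <<'E'
from h import *
go()
p,d=snap('top');parts(d,p);b,_=snap('side')
P=cloud('top',d);m=(P[...,2]>.07)&(P[...,2]<.08)&(P[...,1]<-.05)&(P[...,1]>-.38)&(P[...,0]>.45);q=P[m][:,:2]-O
c,s=np.cos(TH),np.sin(TH);r=np.c_[q@[c,s],q@[-s,c]]
for y in(-.09,-.03,.03,.09):
    k=r[abs(r[:,1]-y)<.014];print(y,len(k),'x range',np.percentile(k[:,0],[1,99]).round(3),'y',k[:,1].mean().round(4))
cv2.imwrite('pics/t7.png',np.vstack([cv2.resize(p[140:270,150:412],None,fx=2.2,fy=2.2),cv2.resize(b[130:270,200:376],(576,300))])[:,:,::-1])
E
```

```text
clock: 61.35
ee_pos: [0.6136, -0.1346, 0.0395]
ee_rot: [0.997, -0.072, 0.001, -0.0]
contact_force: [-0.3, 0.0, -0.6]
grip_width: 0.0221
gripper_force: 61.6
clock: 62.55
ee_pos: [0.5194, 0.0857, 0.1797]
ee_rot: [0.998, -0.068, -0.0, -0.001]
contact_force: [0.1, -0.8, -0.0]
grip_width: 0.0417
gripper_force: 0.0
t 62.5 tcp [0.5194 0.0857 0.1797] psi -0.137 w 0.0417 F [ 0.1 -0.8 -0. ] gf 0.0 j7 -2.04
[341. 180.] z 0.076 c [ 604.2 -162.1] size [102. 166.] yaw -0.148
[370. 185.] z 0.076 c [ 591.  -248.4] size [ 38. 160.] yaw -0.165
[390. 188.] z 0.076 c [ 584.2 -305.8] size [ 42. 156.] yaw -0.145
[193. 178.] z 0.03 c [608.6 280.3] size [81. 24.] yaw -0.003
[214. 182.] z 0.029 c [600.7 219.2] size [56. 42.] yaw -0.408
[166. 235.] z 0.03 c [431.9 350.1] size [26. 79.] yaw -0.22
[233. 238.] z 0.029 c [427.9 151.2] size [23. 80.] yaw 0.003
-0.09 348 x range [-0.006  0.143] y -0.0876
-0.03 373 x range [-0.006  0.297] y -0.0279
0.03 356 x range [-0.003  0.145] y 0.0327
0.09 342 x range [-0.004  0.143] y 0.0915
```

View pics/t7.png

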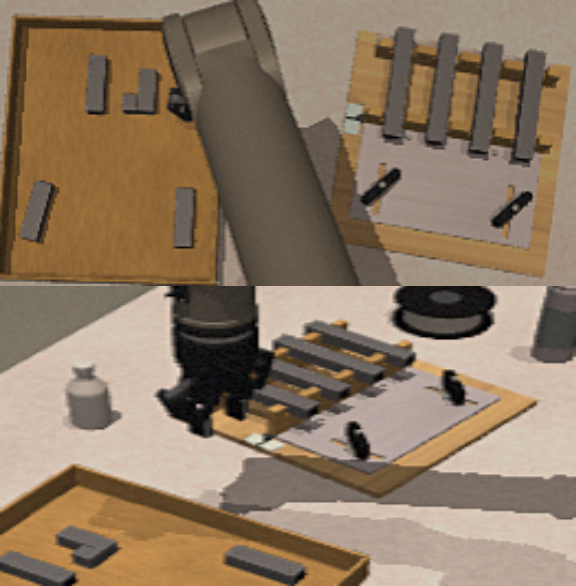

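All four long struts lie level in facing notches at (400,82), (442,90), (486,97) and (530,105), with centres at rack x about 0.070. The knobs are tight and the pointer is on the tag line at (354,119). The shorts and elbow are in the crate, and the gripper is clear.

```bash
python3 -c "
from cell import ctrl
print(ctrl.finish_job())"
```

```text
the job is handed in; nothing more can be done
None
```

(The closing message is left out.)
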